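# Close the water-filter cover evenly and leak-test it

## Robot

A 6-joint arm with a two-finger parallel gripper is mounted at the origin on the work surface. World frame = base frame: x ahead of the robot, y to its left, z up, the work surface at z = 0. Lengths are in m, angles in degrees, forces in N, time in s.
With the tool pointing down it reaches from about 0.375 to 0.9 m from the base axis. Payload 3.1 kg.
Tool frame: the origin (TCP) lies midway between the tips of the shut fingers; the grasp point (between the pads) lies bot.hold_point_z behind it (bot.hold_point_z is the distance from the TCP to the grasp point, in m); z points along the fingers, y is the direction in which the jaws open and shut (so a half turn about z gives the same grasp; the last joint's range is limited). The gripper opens to 87 mm and grips with 3 to 60 N. Pads are 19 mm wide; open, the fingers measure 117 mm over their backs; the gripper's body (75 mm by 190 mm) begins 51 mm behind the grasp point.
Start: joints at [-74.57, 30.224, 82.088, -0, 67.689, -10.227], TCP at [0.271, -0.563, 0.223] pointing down, gripper open.
Joint ranges: [-176.69, 176.69], [-43.24, 126.21], [12.49, 139.97], [-82, 262], [0, 151.66], [-163.58, 163.58]. Speed limits (degrees/s): [159.86, 159.86, 180, 180, 180, 180].

## Interface

Orientations are given as a 3x3 rotation matrix whose columns are the frame's x, y, z axes.
In Python, from rig import bot, vision, hand_in gives the robot as it stands. The module is installed in compiled form; this text tells all that it offers.
- The arm moves only by the shell command python3 -m handwheel 'ROWS'. ROWS is JSON, a list of rows, each an object of numbers: "hand": the gripper's target within -1 to 1 (fully open at 1, half-way at 0, shut at -1); "dx", "dy", "dz": the shift along the world's x, y, z in cm; "wx", "wy", "wz": the turn, a rotation vector about the world's x, y, z in rad. In form: [{"hand": .., "dx": .., "dy": .., "dz": .., "wx": .., "wy": .., "wz": ..}, ...]. A call has 1 to 10 rows; each row shifts and turns the commanded pose from where the row before left it; what a row does not reach is not made up. A row lasts 1/10 s, in which the tool goes at most 50 mm and 8.59 degrees, less where a joint would pass 70% of its speed; a pose out of reach is approached as far as the arm can. A call with a gripper value outside its range is refused whole. The fingers move at their own pace and stop on an object; the grip force is fixed at half the most. Time passes only in rows, so rows that do not move let the fingers close. It gives the time, the measured TCP pose, the force and the opening at its end, in the units of the state.
- bot.read_state(): the state, without advancing time (a new reading comes with each control period).
- vision.capture(name): name is "scene" or "side" or "wrist"; returns (picture, depth): 400x640x3 uint8, red, green, blue; 400x640 float32, m along the optical axis (not along the pixel's ray), 0 where there is no reading.
- vision.get_calibration(name): a dict with "fx", "fy", "cx", "cy" (pixels), "rvec" (rotation vector, rad) and "tvec" (3), from world to camera coordinates, as OpenCV has them. Camera axes: x right, y down, z forward; pixel columns grow to the right and rows downward; lengths in m; the calibration is good to about 2 mm. A picture is of the moment at which its call begins: read the wrist's pose just before it. get_calibration takes no time and is no camera call; for the wrist camera it gives the pose at the moment of the call.
- hand_in(): hands the job in, once; it reports no verdict.
The state is a dict: "time_s": time; "joint_positions": joint angles; "qvel": joint speeds; "tau": joint torques, N m; "position": TCP position; "tcp_rot": TCP orientation; "force": force on the tool from outside, world axes, zero at the start; "moment": the same for the moment, N m; "opening": opening from 0.0 (shut) to 1.0 (fully open).
Only numpy, scipy, OpenCV 4.12 (cv2) and the standard library are available. Lean on these libraries where they do the work, as an engineer would, in place of code of your own. Each camera call takes 0.05 s, during which the arm holds its last target.

## Task

Close the water-filter housing: tighten its four wing nuts clockwise by about half a turn each, until the nut's pointed end points at its engraved line on the cover, finishing one nut before the next and going crosswise (after the first nut take the one diagonally opposite, then the other two) so that the cover seats evenly. Then check the seal: draw the sprung slide of the leak tester out to the long black line and not well past it, keep it on the line for about a second and let it go home again. Do not disturb the other things on the counter.

Things in the scene. Friction and masses are not known exactly. Their poses are not given: they have to be found in the camera images.
- housing: White ribbed water-filter housing, 250 x 220 x 78 mm, fixed to the counter, turned by up to 0.25 rad. Origin: centre of its underside; its x points away from the robot (towards the two brass pipe stubs), y to the robot's left, z up. The steel cover lies on its top, and the gauge track (140 long x 40 wide x 50 mm high, along x) stands on its +y side with its centre line at y = +152 mm.
- cover: Steel cover plate 234 x 204 x 6 mm, lying loose inside the housing's raised rim (rim top 78 mm above the counter) on a springy gasket that holds it up against the nuts' washers. Origin: centre of its underside, z its normal. It starts about 3 mm proud of the rim; each nut lowers its own corner 3 mm in a half turn, so it tilts slightly until all four are done and it is flush.
- nut_near_left_grip (a point): Grip point of the near left wing nut (towards the robot, +y side of the housing): on its axis, 14 mm below the wing's top, 119 mm above the counter (3 mm less when tight). x points along the wing to its pointed end, z up. Dark steel wing: upright bar 62 mm long (point 37 mm from the axis), 12 thick, from 23 mm below to 14 mm above this point, on a hub 30 across.
- nut_near_left (a joint): Turn of the near left nut, rad, growing clockwise seen from above (tightening). 0: pointed end towards the housing's +x; 3.14: pointed end at the short black line engraved on the cover at the nut's -x side. Starts between 0 and 0.6; turns with about 0.2 N m of friction and stays where left; can be overturned by up to 0.7 rad and turned back.
- nut_near_right_grip (a point): Grip point of the near right wing nut (towards the robot, -y side of the housing): on its axis, 14 mm below the wing's top, 119 mm above the counter (3 mm less when tight). x points along the wing to its pointed end, z up. Same shape as the near left one.
- nut_near_right (a joint): Turn of the near right nut, rad, growing clockwise seen from above (tightening). 0: pointed end towards the housing's +x; 3.14: pointed end at the short black line engraved on the cover at the nut's -x side. Behaves the same.
- nut_far_left_grip (a point): Grip point of the far left wing nut (away from the robot, +y side of the housing): on its axis, 14 mm below the wing's top, 119 mm above the counter (3 mm less when tight). x points along the wing to its pointed end, z up. Same shape as the near left one.
- nut_far_left (a joint): Turn of the far left nut, rad, growing clockwise seen from above (tightening). 0: pointed end towards the housing's +x; 3.14: pointed end at the short black line engraved on the cover at the nut's -x side. Behaves the same.
- nut_far_right_grip (a point): Grip point of the far right wing nut (away from the robot, -y side of the housing): on its axis, 14 mm below the wing's top, 119 mm above the counter (3 mm less when tight). x points along the wing to its pointed end, z up. Same shape as the near left one.
- nut_far_right (a joint): Turn of the far right nut, rad, growing clockwise seen from above (tightening). 0: pointed end towards the housing's +x; 3.14: pointed end at the short black line engraved on the cover at the nut's -x side. Behaves the same.
- gauge_grip (a point): Grip point of the leak tester's slide: a black upright tab 18 x 18 mm, 46 mm high, on the gauge track; the point is on its middle axis, 15 mm below its top, 82 mm above the counter. x away from the robot like the housing's.
- gauge (a joint): How far the tab is drawn out along the housing's -x (towards the robot), m. 0 at rest; sprung home with about 2.5 N at rest and 8.5 N at 0.040; end stop at 0.062. It goes home by itself when let go.
- gauge_mark (a point): The long thick black line across the top of the gauge track, 40 mm from the tab's rest position along the housing's -x; short thin lines stand every 10 mm. The tab is at the mark when its middle is over this line.
- soap: Bystander. Green washing-up bottle, 64 mm across, 190 mm high, standing. Origin: centre of the underside.
- mug: Bystander. White mug, 80 mm across, 90 mm high, with a handle. Origin: centre of the underside.
- sponge: Bystander. Yellow and green sponge, 100 x 65 x 30 mm, lying beside the housing's right side. Origin: centre of the underside.
- spare_nut: Bystander. A spare wing nut without a pointed end, 62 mm long, 50 mm high, standing on the counter beyond the housing. Origin: centre of the underside.
- screwdriver: Bystander. Screwdriver lying on the counter along the gauge track's left side. Origin: about its middle on the underside.
- bowl: Bystander. Blue bowl, 130 mm across, 55 mm high. Origin: centre of the underside.
- jar: Bystander. Glass jar, 70 mm across, 110 mm high. Origin: centre of the underside.

How it is judged (in metres and radians):
On the way, in this order (a step that is already met when the one before it is completed fails the run):
1. one nut is tightened to its line, the other three still slack (((value of joint nut_near_left between 2.89 and 3.39 rad and value of joint each of nut_near_right, nut_far_left, nut_far_right below 1 rad) or (value of joint each of nut_near_left, nut_far_left, nut_far_right below 1 rad and value of joint nut_near_right between 2.89 and 3.39 rad) or (value of joint each of nut_near_left, nut_near_right, nut_far_right below 1 rad and value of joint nut_far_left between 2.89 and 3.39 rad) or (value of joint each of nut_near_left, nut_near_right, nut_far_left below 1 rad and value of joint nut_far_right between 2.89 and 3.39 rad))), for 0.1 s.
2. the diagonally opposite nut is tightened too, the other two still slack (((value of joint nut_near_left between 2.89 and 3.39 rad and value of joint each of nut_near_right, nut_far_left below 1 rad and value of joint nut_far_right between 2.89 and 3.39 rad) or (value of joint each of nut_near_left, nut_far_right below 1 rad and value of joint nut_near_right between 2.89 and 3.39 rad and value of joint nut_far_left between 2.89 and 3.39 rad))), for 0.1 s.
3. a third nut is tightened, the last still slack (((value of joint nut_near_left below 1 rad and value of joint nut_near_right between 2.89 and 3.39 rad and value of joint nut_far_left between 2.89 and 3.39 rad and value of joint nut_far_right between 2.89 and 3.39 rad) or (value of joint nut_near_left between 2.89 and 3.39 rad and value of joint nut_near_right below 1 rad and value of joint nut_far_left between 2.89 and 3.39 rad and value of joint nut_far_right between 2.89 and 3.39 rad) or (value of joint nut_near_left between 2.89 and 3.39 rad and value of joint nut_near_right between 2.89 and 3.39 rad and value of joint nut_far_left below 1 rad and value of joint nut_far_right between 2.89 and 3.39 rad) or (value of joint nut_near_left between 2.89 and 3.39 rad and value of joint nut_near_right between 2.89 and 3.39 rad and value of joint nut_far_left between 2.89 and 3.39 rad and value of joint nut_far_right below 1 rad))), for 0.1 s.
4. all four nuts are tightened to their lines (value of joint nut_near_left between 2.89 and 3.39 rad and value of joint nut_near_right between 2.89 and 3.39 rad and value of joint nut_far_left between 2.89 and 3.39 rad and value of joint nut_far_right between 2.89 and 3.39 rad), for 0.1 s.
5. the slide is held on the long line (within 5 mm) for half a second, with all nuts tight (all of step 4 and value of joint gauge between 0.035 and 0.045 m), for 0.5 s.
At the end, for the whole second after the job is handed in: All four nuts point at their lines (joint 3.14 within 0.25 rad, about 14 degrees), the cover is level (within 0.015 rad) and down flush with the rim (its top within about 2.5 mm of it) and the gauge slide is back home (under 4 mm) (all of step 4 and value of joint gauge below 0.004 m and angle between cover's own z axis and vertical below 0.015 rad and z of cover in the frame of housing below 0.0744 m); the robot touches nothing.
It fails at once if the slide is drawn more than 12 mm past the line (value of joint gauge above 0.052 m).
It fails at once if a bystander is moved by more than 40 mm (distance of any of soap, mug, sponge, spare_nut, screwdriver, bowl, jar from where it was at the start of the episode above 0.04 m).
It also fails if it takes over 72 s, if anything falls off the work surface, if the arm or the gripper's body presses on something with over 40 N, if the wrist force passes 120 N, or if a joint passes its speed limit or range.

## Working session

There is one attempt and no reset: what is moved stays moved. The work goes in short steps, Python scripts to look and compute and a shell command to move; the robot and the scene stay as the last step left them, time stands still between calls to the robot, and variables do not carry over. Pictures are saved under pics/ and viewed, and the job is handed in when it is done.

```bash
mkdir -p pics; python3 - <<'E'
from rig import bot,vision
import cv2
s=bot.read_state();print(s['time_s'],s['position'],s['tcp_rot'],s['opening'],bot.hold_point_z)
for n in ['scene','side','wrist']:
    p,d=vision.capture(n);cv2.imwrite(f'pics/{n}0.png',p[:,:,::-1]);print(n,vision.get_calibration(n))
    import numpy as np;np.save(f'pics/{n}0d.npy',d)
E
```

```text
0.0 [ 0.27042964 -0.56263259  0.22156034] [[ 9.01399521e-01  4.32987901e-01 -6.17145451e-04]
 [ 4.32988195e-01 -9.01397135e-01  2.10408339e-03]
 [ 3.54749507e-04 -2.16383645e-03 -9.99997596e-01]] 0.9981157693783397 0.0187
scene {'fx': 439.3174320166606, 'fy': 439.3174320166606, 'cx': 325.3215109670544, 'cy': 205.8528157841095, 'rvec': array([ 1.26479412,  2.03225337, -1.12795985]), 'tvec': array([ 0.29004139, -0.22789799,  1.76336377])}
side {'fx': 449.97059425841036, 'fy': 449.97059425841036, 'cx': 317.08154289396373, 'cy': 197.82195026193068, 'rvec': array([ 0.88548903, -2.40074671,  1.23507724]), 'tvec': array([0.46917154, 0.31117988, 0.96198658])}
wrist {'fx': 342.32058922806067, 'fy': 342.32058922806067, 'cx': 316.0666966372183, 'cy': 195.20175171161162, 'rvec': array([-2.4457868 ,  1.53760114,  0.22684304]), 'tvec': array([-0.62439952, -0.03594464,  0.39110335])}
```

View pics/scene0.png

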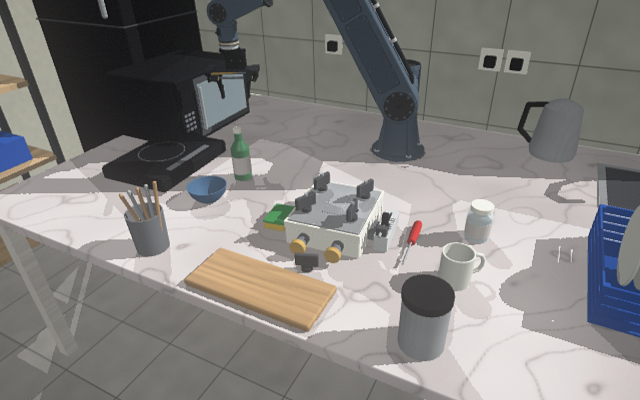

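View pics/side0.png

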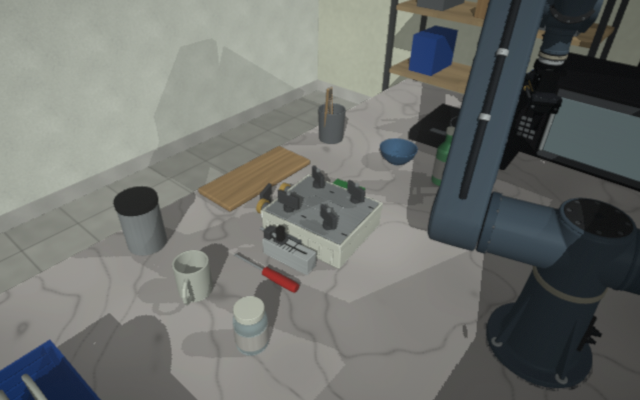

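View pics/wrist0.png

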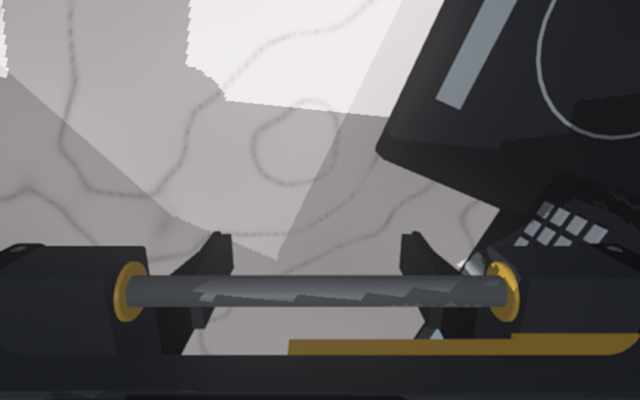

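```bash
cat > h.py <<'E'
import numpy as np,cv2
def cloud(d,c):
    v,u=np.mgrid[0:d.shape[0],0:d.shape[1]]
    P=np.stack([(u-c['cx'])/c['fx']*d,(v-c['cy'])/c['fy']*d,d],-1)
    R=cv2.Rodrigues(c['rvec'])[0]
    return (P-c['tvec'])@R
E
python3 - <<'E'
from rig import vision
from h import *
im=np.zeros((600,800,3),np.uint8)
zb=np.zeros((600,800))
for n in ['side','scene']:
    d=np.load(f'pics/{n}0d.npy');p=cv2.imread(f'pics/{n}0.png')
    W=cloud(d,vision.get_calibration(n)).reshape(-1,3);C=p.reshape(-1,3)
    m=(d.ravel()>0)&(W[:,2]>-.02)&(W[:,2]<.2)
    W=W[m];C=C[m]
    # x 0.25..0.85 up, y -0.4..0.4, 1px=1mm
    r=((0.85-W[:,0])*1000).astype(int);q=((0.4-W[:,1])*1000).astype(int)
    k=(r>2)&(r<597)&(q>2)&(q<797)
    for a,b,col,z in zip(r[k],q[k],C[k],W[k,2]):
        s=np.s_[a-1:a+2,b-1:b+2]
        mm=zb[s]<z; zb[s][mm]=z; im[s][mm]=col
cv2.imwrite('pics/top.png',im)
zz=np.clip(zb/0.15*255,0,255).astype(np.uint8);cv2.imwrite('pics/topz.png',cv2.applyColorMap(zz,cv2.COLORMAP_JET))
E
```

```text
(no output)
```

View pics/top.png

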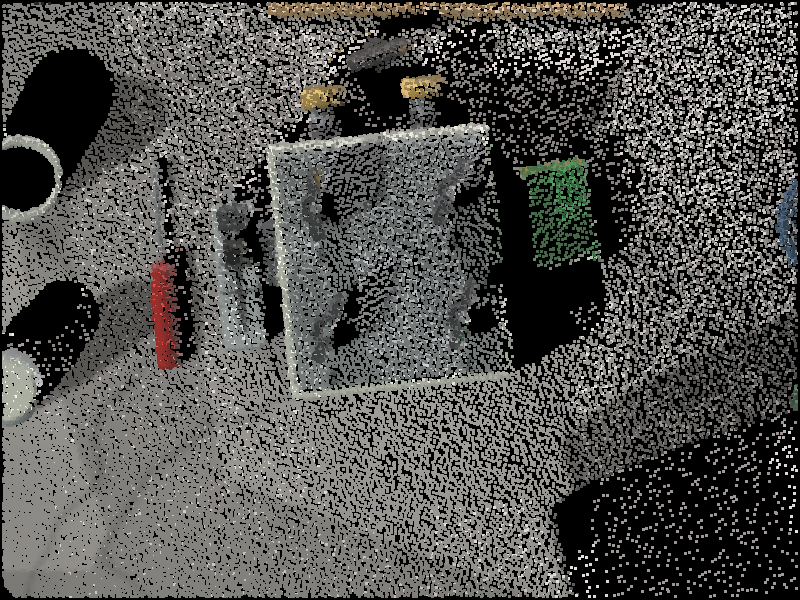

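View pics/topz.png

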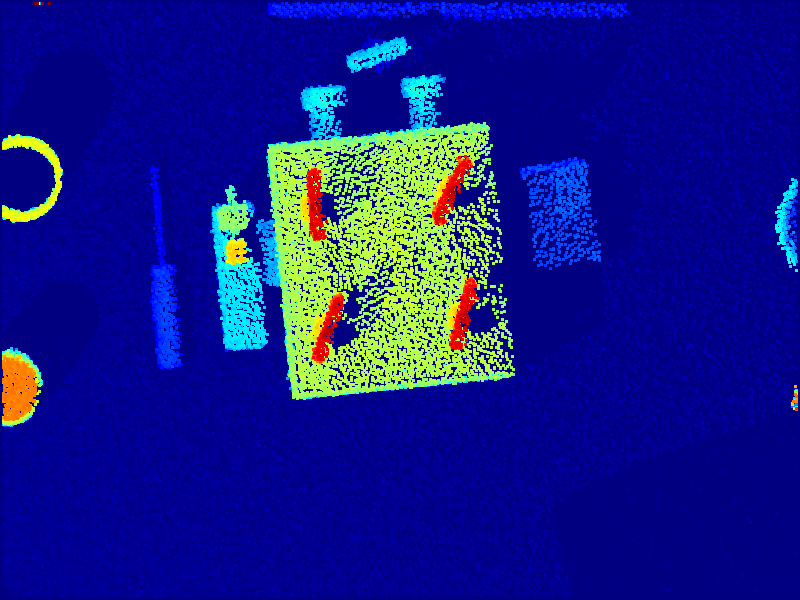

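```bash
python3 - <<'E'
from rig import bot,vision
from h import *
s=bot.read_state();c=vision.get_calibration('wrist');R=cv2.Rodrigues(c['rvec'])[0]
T=s['tcp_rot'];C=-R.T@c['tvec'];print(T.T@(C-s['position']));print(T.T@R.T)
Ws=[]
for n in ['side','scene']:
    d=np.load(f'pics/{n}0d.npy');W=cloud(d,vision.get_calibration(n)).reshape(-1,3);W=W[(d.ravel()>0)]
    Ws.append(W)
W=np.vstack(Ws)
for nm,(q,r) in dict(FL=(316,204),FR=(451,190),NL=(329,327),NR=(464,314)).items():
    x=.85-r/1000;y=.4-q/1000
    m=(np.hypot(W[:,0]-x,W[:,1]-y)<.05)&(W[:,2]>.1)&(W[:,2]<.16)
    A=W[m];mn=A[:,:2].mean(0);v=np.linalg.svd(A[:,:2]-mn)[2][0];v*=np.sign(v[0])
    t=(A[:,:2]-mn)@v
    e=mn+v*(np.percentile(t,99)-37e-3)
    print(nm,m.sum(),np.degrees(np.arctan2(v[1],v[0])),np.ptp(t),e,A[:,2].max(),mn)
for q,r in [(237,249)]:
    x=.85-r/1000;y=.4-q/1000
    m=(np.hypot(W[:,0]-x,W[:,1]-y)<.02)&(W[:,2]>.075)&(W[:,2]<.16)
    A=W[m];print(len(A),A.mean(0),A.min(0),A.max(0))
E
```

```text
[ 0.07726296  0.00049756 -0.16192176]
[[ 2.24907203e-04 -9.58279876e-01 -2.85831469e-01]
 [ 9.99999840e-01  3.63929840e-04 -4.33260465e-04]
 [ 5.19207385e-04 -2.85831326e-01  9.58279804e-01]]
FL 473 4.866800322876378 0.07243701737338498 [0.64294383 0.08621336] 0.14353575044092615 [0.64463253 0.08635714]
FR 446 -25.054578045713416 0.07199962439741531 [ 0.65746461 -0.04892376] 0.14401313070286567 [ 0.65928309 -0.04977384]
NL 457 -19.11686690485793 0.07156956434125686 [0.52031169 0.07399374] 0.1439354580284018 [0.52072446 0.07385067]
NR 444 -14.012674501516534 0.0713641949187582 [ 0.53400975 -0.06126869] 0.1428397044092195 [ 0.53465585 -0.06142993]
165 [0.59831271 0.16503037 0.09012555] [0.58695781 0.15297686 0.07510195] [0.62089198 0.17295503 0.1025324 ]
```

```bash
python3 -m handwheel '[{"hand":1,"dz":4.3,"wz":0.144},{"hand":1,"dz":4.3,"wz":0.144},{"hand":1,"dz":4.3,"wz":0.144},{"hand":1,"dx":2.7,"dy":4.08,"wz":0.144},{"hand":1,"dx":2.7,"dy":4.08,"wz":0.144},{"hand":1,"dx":2.7,"dy":4.08,"wz":0.144},{"hand":1,"dx":2.7,"dy":4.08,"wz":0.144},{"hand":1,"dx":2.7,"dy":4.08,"wz":0.144},{"hand":1,"dx":2.7,"dy":4.08,"wz":0.144},{"hand":1,"dx":2.7,"dy":4.08,"wz":0.144}]' | tail -c 600
python3 -m handwheel '[{"hand":1,"dx":2.7,"dy":4.08,"wz":0.144},{"hand":1,"dx":2.7,"dy":4.08,"wz":0.144},{"hand":1,"dx":2.7,"dy":4.08,"wz":0.144},{"hand":1,"dx":2.7,"dy":4.08,"wz":0.144},{"hand":1,"dx":2.7,"dy":4.08,"wz":0.144},{"hand":1,"dx":2.7,"dy":4.08,"wz":0.144},{"hand":1,"dx":2.7,"dy":4.08,"wz":0.144},{"hand":1},{"hand":1}]'
cat > look.py <<'E'
import sys
from rig import bot,vision
from h import *
n=sys.argv[1]
s=bot.read_state();c=vision.get_calibration('wrist');p,d=vision.capture('wrist')
print(s['time_s'],s['position'],np.degrees(s['joint_positions']).max()*0+np.array(s['joint_positions']).round(1))
cv2.imwrite(f'pics/{n}.png',p[:,:,::-1])
np.savez(f'pics/{n}.npz',d=d,W=cloud(d,c),**c)
E
python3 look.py w1
```

```text
0.15 [ 0.27050336 -0.5628115   0.2218082 ] [-74.6  30.3  82.1   0.   67.7 -10.2]invalid input
invalid input
```

View pics/w1.png

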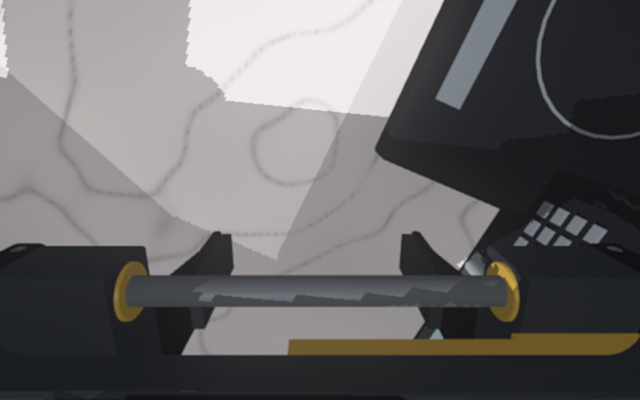

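```bash
python3 -m handwheel '[{"hand":1,"dx":0,"dy":0,"dz":4.3,"wx":0,"wy":0,"wz":0.144},{"hand":1,"dx":0,"dy":0,"dz":4.3,"wx":0,"wy":0,"wz":0.144},{"hand":1,"dx":0,"dy":0,"dz":4.3,"wx":0,"wy":0,"wz":0.144},{"hand":1,"dx":2.7,"dy":4.08,"dz":0,"wx":0,"wy":0,"wz":0.144},{"hand":1,"dx":2.7,"dy":4.08,"dz":0,"wx":0,"wy":0,"wz":0.144},{"hand":1,"dx":2.7,"dy":4.08,"dz":0,"wx":0,"wy":0,"wz":0.144},{"hand":1,"dx":2.7,"dy":4.08,"dz":0,"wx":0,"wy":0,"wz":0.144},{"hand":1,"dx":2.7,"dy":4.08,"dz":0,"wx":0,"wy":0,"wz":0.144},{"hand":1,"dx":2.7,"dy":4.08,"dz":0,"wx":0,"wy":0,"wz":0.144},{"hand":1,"dx":2.7,"dy":4.08,"dz":0,"wx":0,"wy":0,"wz":0.144}]'
```

```text
time_s: 1.2
position: [0.4603, -0.2759, 0.3515]
tcp_rot: [[-0.317, 0.948, 0.0], [0.948, 0.317, 0.0], [0.0, 0.0, -1.0]]
force: [1.1, -0.5, 0.5]
opening: 0.999
```

```bash
python3 -m handwheel '[{"hand":1,"dx":2.7,"dy":4.08,"dz":0,"wx":0,"wy":0,"wz":0.144},{"hand":1,"dx":2.7,"dy":4.08,"dz":0,"wx":0,"wy":0,"wz":0.144},{"hand":1,"dx":2.7,"dy":4.08,"dz":0,"wx":0,"wy":0,"wz":0.144},{"hand":1,"dx":2.7,"dy":4.08,"dz":0,"wx":0,"wy":0,"wz":0.144},{"hand":1,"dx":2.7,"dy":4.08,"dz":0,"wx":0,"wy":0,"wz":0.144},{"hand":1,"dx":2.7,"dy":4.08,"dz":0,"wx":0,"wy":0,"wz":0.144},{"hand":1,"dx":2.7,"dy":4.08,"dz":0,"wx":0,"wy":0,"wz":0.144},{"hand":1,"dx":0,"dy":0,"dz":0,"wx":0,"wy":0,"wz":0},{"hand":1,"dx":0,"dy":0,"dz":0,"wx":0,"wy":0,"wz":0}]'; python3 look.py w1b
```

```text
time_s: 2.1
position: [0.6485, 0.0089, 0.3507]
tcp_rot: [[-0.97, 0.242, -0.002], [0.242, 0.97, -0.0], [0.002, -0.001, -1.0]]
force: [0.2, -0.9, -0.1]
opening: 1.001
2.1 [0.64849446 0.00893765 0.35069399] [ -9.   26.1  68.7   0.   85.3 -85. ]
```

View pics/w1b.png

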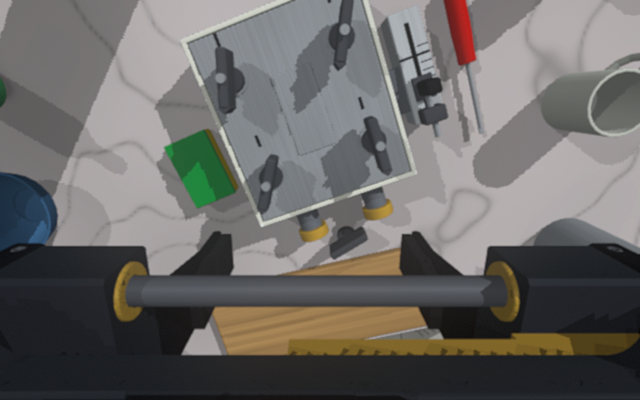

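```bash
cat > nuts.py <<'E'
import sys
from h import *
z=np.load(f'pics/{sys.argv[1]}.npz');W=z['W'].reshape(-1,3)[(z['d'].ravel()>0)]
for nm,(x,y) in dict(FL=(.644,.086),FR=(.658,-.049),NL=(.520,.074),NR=(.534,-.061)).items():
    m=(np.hypot(W[:,0]-x,W[:,1]-y)<.055)&(W[:,2]>.118)&(W[:,2]<.16)
    A=W[m]
    if m.sum()<30: print(nm,m.sum()); continue
    (cx,cy),(w,h),_=r=cv2.minAreaRect((A[:,:2]*1000).astype(np.float32))
    mn=A[:,:2].mean(0);v=np.linalg.svd(A[:,:2]-mn)[2][0];v*=np.sign(v[0])
    t=(A[:,:2]-mn)@v;s=(A[:,:2]-mn)@np.array([-v[1],v[0]])
    print(nm,m.sum(),'ang',np.degrees(np.arctan2(v[1],v[0])).round(1),'len',np.ptp(t).round(4),'wid',np.ptp(s).round(4),'rectc',np.round((cx,cy),1),'lo',(mn+v*t.min()).round(4),'hi',(mn+v*t.max()).round(4),'zmax',np.percentile(A[:,2],95).round(4))
m=(W[:,2]>.07)&(W[:,2]<.09)&(abs(W[:,0]-.59)<.17)&(abs(W[:,1]-.01)<.13)
print('cover',cv2.minAreaRect((W[m,:2]*1000).astype(np.float32)))
m=(W[:,2]>.09)&(W[:,2]<.11)&(abs(W[:,0]-.6)<.07)&(abs(W[:,1]-.165)<.03)
A=W[m];print('tab',m.sum(),cv2.minAreaRect((A[:,:2]*1000).astype(np.float32)) if m.sum()>4 else '',A[:,2].max() if len(A) else '')
E
python3 nuts.py w1b
```

```text
FL 704 ang 5.6 len 0.0669 wid 0.0125 rectc [644.   82.2] lo [0.6108 0.0783] hi [0.6774 0.0847] zmax 0.1387
FR 618 ang -26.3 len 0.0672 wid 0.0126 rectc [657.6 -54.1] lo [ 0.6277 -0.0387] hi [ 0.688  -0.0685] zmax 0.1388
NL 821 ang -20.3 len 0.0651 wid 0.0124 rectc [522.3  67.9] lo [0.4917 0.079 ] hi [0.5527 0.0565] zmax 0.139
NR 911 ang -15.0 len 0.0675 wid 0.0128 rectc [535.1 -66.2] lo [ 0.5029 -0.0561] hi [ 0.5681 -0.0735] zmax 0.1386
cover ((586.9379272460938, 8.199462890625), (250.45358276367188, 220.3829345703125), 5.851006507873535)
tab 265 ((596.345947265625, 161.5687713623047), (17.949357986450195, 18.256370544433594), 5.598718643188477) 0.09939876931261561
```

```bash
python3 - <<'E'
import cv2
p=cv2.imread('pics/w1b.png')[0:250,170:450]
cv2.imwrite('pics/w1z.png',cv2.resize(p,None,fx=2.4,fy=2.4,interpolation=cv2.INTER_CUBIC))
E
```

```text
(no output)
```

View pics/w1z.png

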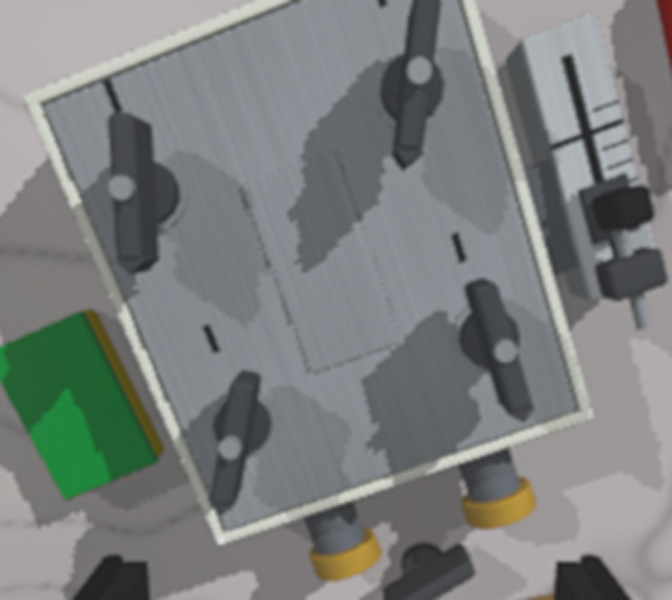

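```bash
python3 - <<'E'
from h import *
z=np.load('pics/w1b.npz');W=z['W']
for n,(u,v) in dict(NL=(344.6,28.8),NR=(220,77.9),FL=(380.4,145.8),FR=(265.8,186.2)).items():
    print(n,W[round(v)-1:round(v)+2,round(u)-1:round(u)+2].reshape(-1,3).mean(0).round(4))
    A=W[round(v)-25:round(v)+40 if v>25 else 60,round(u)-30:round(u)+30].reshape(-1,3) if v>25 else W[:60,310:375].reshape(-1,3)
    h=A[:,2];print(np.histogram(h[h>.1],bins=np.arange(.1,.15,.004))[0])
E
```

```text
NL [0.5182 0.0697 0.1389]
[  8  13   9  10  12  11  14 209 439  85   7   0]
NR [ 0.532  -0.066   0.1385]
[ 51  44  51  50  55  51  54 195 425  77   8   0]
FL [0.6412 0.0813 0.139 ]
[ 17  15  19  19  20  22  22 150 396  68   2   0]
FR [ 0.6545 -0.0522  0.1391]
[ 11  10  13   7  19  12  14 217 274  60   3   0]
```

```bash
python3 -m handwheel '[{"hand":0,"dx":0.3,"dy":-3.05,"dz":-3,"wx":0,"wy":0,"wz":-0.107},{"hand":0,"dx":0.3,"dy":-3.06,"dz":-3,"wx":0,"wy":0,"wz":-0.108},{"hand":0,"dx":0,"dy":0,"dz":-4.5,"wx":0,"wy":0,"wz":0},{"hand":0,"dx":0,"dy":0,"dz":-4.5,"wx":0,"wy":0,"wz":0},{"hand":0,"dx":0,"dy":0,"dz":-4.5,"wx":0,"wy":0,"wz":0},{"hand":0,"dx":0,"dy":0,"dz":0,"wx":0,"wy":0,"wz":0},{"hand":0,"dx":0,"dy":0,"dz":0,"wx":0,"wy":0,"wz":0}]'; python3 look.py w2
```

```text
time_s: 2.85
position: [0.6541, -0.0547, 0.1569]
tcp_rot: [[-0.895, 0.447, -0.001], [0.447, 0.895, 0.0], [0.001, -0.0, -1.0]]
force: [0.8, 0.1, 1.0]
opening: 0.525
2.85 [ 0.65414934 -0.0547053   0.15690924] [-14.5  36.9  80.7   0.   62.5 -78. ]
```

View pics/w2.png

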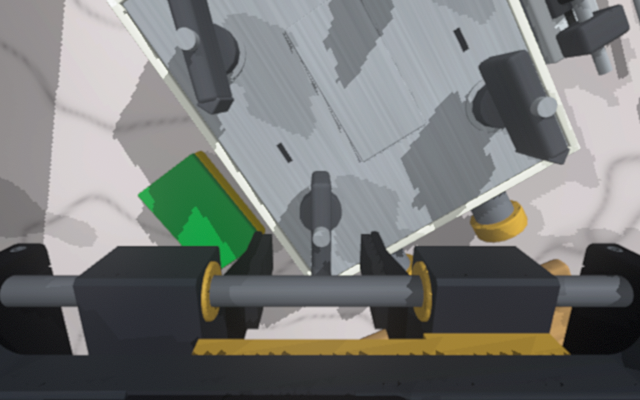

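```bash
python3 -m handwheel '[{"hand":0,"dx":0.1,"dy":0.2,"dz":-1.3,"wx":0,"wy":0,"wz":0},{"hand":0,"dx":0,"dy":0,"dz":-2,"wx":0,"wy":0,"wz":0},{"hand":0,"dx":0,"dy":0,"dz":-2,"wx":0,"wy":0,"wz":0},{"hand":0,"dx":0,"dy":0,"dz":0,"wx":0,"wy":0,"wz":0},{"hand":-1,"dx":0,"dy":0,"dz":0,"wx":0,"wy":0,"wz":0},{"hand":-1,"dx":0,"dy":0,"dz":0,"wx":0,"wy":0,"wz":0},{"hand":-1,"dx":0,"dy":0,"dz":0,"wx":0,"wy":0,"wz":0},{"hand":-1,"dx":0,"dy":0,"dz":0,"wx":0,"wy":0,"wz":0},{"hand":-1,"dx":0,"dy":0,"dz":0,"wx":0,"wy":0,"wz":0}]'
```

```text
time_s: 3.8
position: [0.6557, -0.0521, 0.1043]
tcp_rot: [[-0.896, 0.444, 0.0], [0.444, 0.896, -0.002], [-0.001, -0.002, -1.0]]
force: [-3.8, -7.2, 5.0]
opening: 0.133
```

```bash
python3 -m handwheel '[{"hand":-1,"dx":-0.03,"dy":-0.06,"dz":-0.02,"wx":0,"wy":0,"wz":-0.143},{"hand":-1,"dx":0,"dy":0,"dz":-0.02,"wx":0,"wy":0,"wz":-0.143},{"hand":-1,"dx":0,"dy":0,"dz":-0.02,"wx":0,"wy":0,"wz":-0.143},{"hand":-1,"dx":0,"dy":0,"dz":-0.02,"wx":0,"wy":0,"wz":-0.143},{"hand":-1,"dx":0,"dy":0,"dz":-0.02,"wx":0,"wy":0,"wz":-0.143},{"hand":-1,"dx":0,"dy":0,"dz":-0.02,"wx":0,"wy":0,"wz":-0.143},{"hand":-1,"dx":0,"dy":0,"dz":-0.02,"wx":0,"wy":0,"wz":-0.143},{"hand":-1,"dx":0,"dy":0,"dz":-0.02,"wx":0,"wy":0,"wz":-0.143},{"hand":-1,"dx":0,"dy":0,"dz":-0.02,"wx":0,"wy":0,"wz":-0.143}]'
```

```text
time_s: 4.7
position: [0.6564, -0.0519, 0.1031]
tcp_rot: [[0.181, 0.984, 0.003], [0.984, -0.181, -0.001], [-0.0, 0.003, -1.0]]
force: [-0.0, 0.4, 4.6]
opening: 0.139
```

```bash
python3 -m handwheel '[{"hand":-1,"dx":0,"dy":0,"dz":-0.02,"wx":0,"wy":0,"wz":-0.143},{"hand":-1,"dx":0,"dy":0,"dz":-0.02,"wx":0,"wy":0,"wz":-0.143},{"hand":-1,"dx":0,"dy":0,"dz":-0.02,"wx":0,"wy":0,"wz":-0.143},{"hand":-1,"dx":0,"dy":0,"dz":-0.02,"wx":0,"wy":0,"wz":-0.143},{"hand":-1,"dx":0,"dy":0,"dz":-0.02,"wx":0,"wy":0,"wz":-0.143},{"hand":-1,"dx":0,"dy":0,"dz":-0.02,"wx":0,"wy":0,"wz":-0.143},{"hand":-1,"dx":0,"dy":0,"dz":-0.02,"wx":0,"wy":0,"wz":-0.143},{"hand":-1,"dx":0,"dy":0,"dz":-0.02,"wx":0,"wy":0,"wz":-0.143},{"hand":-1,"dx":0,"dy":0,"dz":0,"wx":0,"wy":0,"wz":-0.143},{"hand":-1,"dx":0,"dy":0,"dz":0,"wx":0,"wy":0,"wz":0}]'
```

```text
time_s: 5.7
position: [0.657, -0.0526, 0.1019]
tcp_rot: [[0.994, 0.106, 0.004], [0.106, -0.994, -0.001], [0.004, 0.002, -1.0]]
force: [0.1, -1.8, 5.5]
opening: 0.135
```

```bash
python3 -m handwheel '[{"hand":0,"dx":0,"dy":0,"dz":0,"wx":0,"wy":0,"wz":0},{"hand":0,"dx":0,"dy":0,"dz":0,"wx":0,"wy":0,"wz":0},{"hand":0,"dx":0,"dy":0,"dz":0,"wx":0,"wy":0,"wz":0},{"hand":0,"dx":0,"dy":0,"dz":3,"wx":0,"wy":0,"wz":0},{"hand":0,"dx":0,"dy":0,"dz":4,"wx":0,"wy":0,"wz":0},{"hand":0,"dx":0,"dy":0,"dz":0,"wx":0,"wy":0,"wz":0}]';python3 look.py w3
```

```text
time_s: 6.3
position: [0.6591, -0.0526, 0.1756]
tcp_rot: [[0.994, 0.107, 0.011], [0.107, -0.994, -0.003], [0.01, 0.004, -1.0]]
force: [0.6, -1.2, 0.3]
opening: 0.489
6.3 [ 0.65906445 -0.05256502  0.17555357] [-14.2  35.7  79.6   0.   64.   69.6]
```

View pics/w3.png

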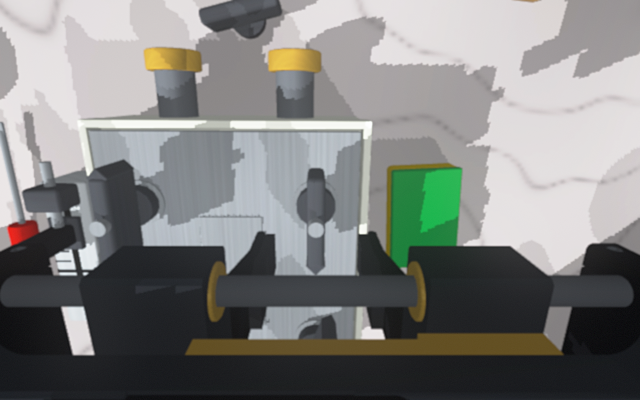

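```bash
python3 -m handwheel '[{"hand":0,"dx":-1.41,"dy":1.22,"dz":0,"wx":0,"wy":0,"wz":0.141},{"hand":0,"dx":-1.41,"dy":1.22,"dz":0,"wx":0,"wy":0,"wz":0.141},{"hand":0,"dx":-1.41,"dy":1.22,"dz":0,"wx":0,"wy":0,"wz":0.141},{"hand":0,"dx":-1.41,"dy":1.22,"dz":0,"wx":0,"wy":0,"wz":0.141},{"hand":0,"dx":-1.41,"dy":1.22,"dz":0,"wx":0,"wy":0,"wz":0.141},{"hand":0,"dx":-1.41,"dy":1.22,"dz":0,"wx":0,"wy":0,"wz":0.141},{"hand":0,"dx":-1.41,"dy":1.22,"dz":0,"wx":0,"wy":0,"wz":0.141},{"hand":0,"dx":-1.41,"dy":1.22,"dz":0,"wx":0,"wy":0,"wz":0.141},{"hand":0,"dx":-1.41,"dy":1.22,"dz":0,"wx":0,"wy":0,"wz":0.141},{"hand":0,"dx":-1.41,"dy":1.22,"dz":0,"wx":0,"wy":0,"wz":0.141}]'
python3 -m handwheel '[{"hand":0,"dx":0,"dy":0,"dz":0,"wx":0,"wy":0,"wz":0.141},{"hand":0,"dx":0,"dy":0,"dz":0,"wx":0,"wy":0,"wz":0.141},{"hand":0,"dx":0,"dy":0,"dz":0,"wx":0,"wy":0,"wz":0.141},{"hand":0,"dx":0,"dy":0,"dz":0,"wx":0,"wy":0,"wz":0.141},{"hand":0,"dx":0,"dy":0,"dz":0,"wx":0,"wy":0,"wz":0.141},{"hand":0,"dx":0,"dy":0,"dz":0,"wx":0,"wy":0,"wz":0.141},{"hand":0,"dx":0,"dy":0,"dz":0,"wx":0,"wy":0,"wz":0.141},{"hand":0,"dx":0,"dy":0,"dz":0,"wx":0,"wy":0,"wz":0.141},{"hand":0,"dx":0,"dy":0,"dz":0,"wx":0,"wy":0,"wz":0.141},{"hand":0,"dx":0,"dy":0,"dz":0,"wx":0,"wy":0,"wz":0}]'; python3 look.py w4
```

```text
time_s: 7.35
position: [0.5123, 0.0708, 0.1687]
tcp_rot: [[0.048, 0.999, -0.004], [0.999, -0.048, 0.0], [0.0, -0.004, -1.0]]
force: [-0.1, -0.0, 0.4]
opening: 0.497
time_s: 8.35
position: [0.5131, 0.0703, 0.1688]
tcp_rot: [[-0.937, 0.348, -0.003], [0.348, 0.937, 0.0], [0.003, -0.001, -1.0]]
force: [0.7, -0.4, 0.4]
opening: 0.503
8.35 [0.5131081  0.07028716 0.16884071] [ -4.6  26.5 100.4   0.   53.3 -74.2]
```

View pics/w4.png

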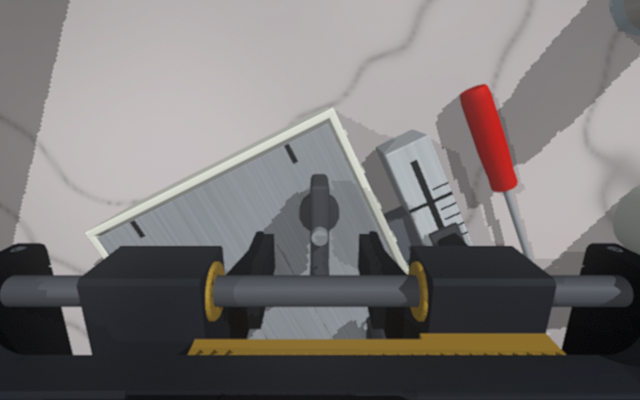

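```bash
python3 -m handwheel '[{"hand":0,"dx":0.5,"dy":0,"dz":-1.5,"wx":0,"wy":0,"wz":0},{"hand":0,"dx":0,"dy":0,"dz":-2.5,"wx":0,"wy":0,"wz":0},{"hand":0,"dx":0,"dy":0,"dz":-2.5,"wx":0,"wy":0,"wz":0},{"hand":0,"dx":0,"dy":0,"dz":0,"wx":0,"wy":0,"wz":0},{"hand":-1,"dx":0,"dy":0,"dz":0,"wx":0,"wy":0,"wz":0},{"hand":-1,"dx":0,"dy":0,"dz":0,"wx":0,"wy":0,"wz":0},{"hand":-1,"dx":0,"dy":0,"dz":0,"wx":0,"wy":0,"wz":0},{"hand":-1,"dx":0,"dy":0,"dz":0,"wx":0,"wy":0,"wz":0},{"hand":-1,"dx":0,"dy":0,"dz":0,"wx":0,"wy":0,"wz":0}]'
```

```text
time_s: 9.3
position: [0.5197, 0.0701, 0.1059]
tcp_rot: [[-0.937, 0.348, 0.001], [0.348, 0.937, -0.0], [-0.001, 0.0, -1.0]]
force: [-0.9, -3.9, 2.2]
opening: 0.137
```

```bash
python3 -m handwheel '[{"hand":-1,"dx":-0.05,"dy":-0.03,"dz":-0.03,"wx":0,"wy":0,"wz":-0.142},{"hand":-1,"dx":0,"dy":0,"dz":-0.02,"wx":0,"wy":0,"wz":-0.142},{"hand":-1,"dx":0,"dy":0,"dz":-0.02,"wx":0,"wy":0,"wz":-0.142},{"hand":-1,"dx":0,"dy":0,"dz":-0.02,"wx":0,"wy":0,"wz":-0.142},{"hand":-1,"dx":0,"dy":0,"dz":-0.02,"wx":0,"wy":0,"wz":-0.142},{"hand":-1,"dx":0,"dy":0,"dz":-0.02,"wx":0,"wy":0,"wz":-0.142},{"hand":-1,"dx":0,"dy":0,"dz":-0.02,"wx":0,"wy":0,"wz":-0.142},{"hand":-1,"dx":0,"dy":0,"dz":-0.02,"wx":0,"wy":0,"wz":-0.142},{"hand":-1,"dx":0,"dy":0,"dz":-0.02,"wx":0,"wy":0,"wz":-0.142},{"hand":-1,"dx":0,"dy":0,"dz":-0.02,"wx":0,"wy":0,"wz":-0.142}]'
python3 -m handwheel '[{"hand":-1,"dx":0,"dy":0,"dz":-0.02,"wx":0,"wy":0,"wz":-0.142},{"hand":-1,"dx":0,"dy":0,"dz":-0.02,"wx":0,"wy":0,"wz":-0.142},{"hand":-1,"dx":0,"dy":0,"dz":-0.02,"wx":0,"wy":0,"wz":-0.142},{"hand":-1,"dx":0,"dy":0,"dz":-0.02,"wx":0,"wy":0,"wz":-0.142},{"hand":-1,"dx":0,"dy":0,"dz":-0.02,"wx":0,"wy":0,"wz":-0.142},{"hand":-1,"dx":0,"dy":0,"dz":-0.02,"wx":0,"wy":0,"wz":-0.142},{"hand":-1,"dx":0,"dy":0,"dz":-0.02,"wx":0,"wy":0,"wz":-0.142},{"hand":-1,"dx":0,"dy":0,"dz":0,"wx":0,"wy":0,"wz":-0.142},{"hand":-1,"dx":0,"dy":0,"dz":0,"wx":0,"wy":0,"wz":-0.142},{"hand":-1,"dx":0,"dy":0,"dz":0,"wx":0,"wy":0,"wz":0}]'
```

```text
time_s: 10.3
position: [0.5191, 0.0696, 0.1044]
tcp_rot: [[0.208, 0.978, 0.001], [0.978, -0.208, -0.001], [-0.001, 0.001, -1.0]]
force: [-1.5, -0.9, 8.1]
opening: 0.135
time_s: 11.3
position: [0.5186, 0.07, 0.1032]
tcp_rot: [[0.996, 0.086, 0.0], [0.086, -0.996, -0.0], [0.0, 0.0, -1.0]]
force: [-3.0, 1.1, 10.5]
opening: 0.136
```

```bash
python3 -m handwheel '[{"hand":0,"dx":0,"dy":0,"dz":0,"wx":0,"wy":0,"wz":0},{"hand":0,"dx":0,"dy":0,"dz":0,"wx":0,"wy":0,"wz":0},{"hand":0,"dx":0,"dy":0,"dz":0,"wx":0,"wy":0,"wz":0},{"hand":0,"dx":0,"dy":0,"dz":3,"wx":0,"wy":0,"wz":0},{"hand":0,"dx":0,"dy":0,"dz":4,"wx":0,"wy":0,"wz":0},{"hand":0,"dx":0,"dy":0,"dz":0,"wx":0,"wy":0,"wz":0}]';python3 look.py w5
```

```text
time_s: 11.9
position: [0.5225, 0.0697, 0.1758]
tcp_rot: [[0.996, 0.088, 0.01], [0.088, -0.996, -0.001], [0.01, 0.002, -1.0]]
force: [0.6, 0.3, 0.3]
opening: 0.489
11.9 [0.52248319 0.06968454 0.17582745] [-4.6 26.2 99.3  0.  53.9 80.4]
```

View pics/w5.png

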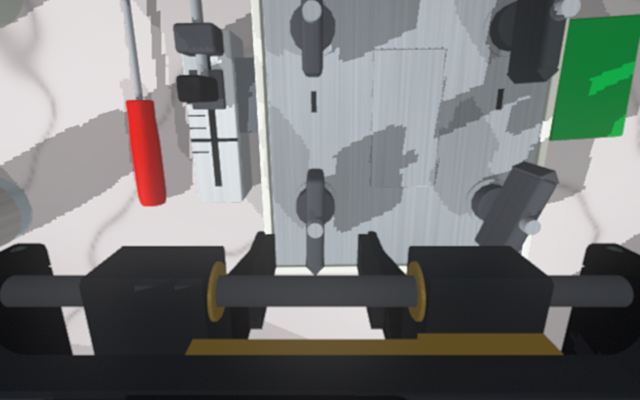

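```bash
python3 -m handwheel '[{"hand":0,"dx":1.19,"dy":0.12,"dz":0,"wx":0,"wy":0,"wz":0.144},{"hand":0,"dx":1.19,"dy":0.12,"dz":0,"wx":0,"wy":0,"wz":0.144},{"hand":0,"dx":1.19,"dy":0.12,"dz":0,"wx":0,"wy":0,"wz":0.144},{"hand":0,"dx":1.19,"dy":0.12,"dz":0,"wx":0,"wy":0,"wz":0.144},{"hand":0,"dx":1.19,"dy":0.12,"dz":0,"wx":0,"wy":0,"wz":0.144},{"hand":0,"dx":1.19,"dy":0.12,"dz":0,"wx":0,"wy":0,"wz":0.144},{"hand":0,"dx":1.19,"dy":0.12,"dz":0,"wx":0,"wy":0,"wz":0.144},{"hand":0,"dx":1.19,"dy":0.12,"dz":0,"wx":0,"wy":0,"wz":0.144},{"hand":0,"dx":1.19,"dy":0.12,"dz":0,"wx":0,"wy":0,"wz":0.144},{"hand":0,"dx":1.19,"dy":0.12,"dz":0,"wx":0,"wy":0,"wz":0.144}]'
python3 -m handwheel '[{"hand":0,"dx":0,"dy":0,"dz":0,"wx":0,"wy":0,"wz":0.144},{"hand":0,"dx":0,"dy":0,"dz":0,"wx":0,"wy":0,"wz":0.144},{"hand":0,"dx":0,"dy":0,"dz":0,"wx":0,"wy":0,"wz":0.144},{"hand":0,"dx":0,"dy":0,"dz":0,"wx":0,"wy":0,"wz":0.144},{"hand":0,"dx":0,"dy":0,"dz":0,"wx":0,"wy":0,"wz":0.144},{"hand":0,"dx":0,"dy":0,"dz":0,"wx":0,"wy":0,"wz":0.144},{"hand":0,"dx":0,"dy":0,"dz":0,"wx":0,"wy":0,"wz":0.144},{"hand":0,"dx":0,"dy":0,"dz":0,"wx":0,"wy":0,"wz":0.144},{"hand":0,"dx":0,"dy":0,"dz":0,"wx":0,"wy":0,"wz":0.144}]'
python3 -m handwheel '[{"hand":0,"dx":0,"dy":0,"dz":0,"wx":0,"wy":0,"wz":0.144},{"hand":0,"dx":0,"dy":0,"dz":0,"wx":0,"wy":0,"wz":0.144},{"hand":0,"dx":0,"dy":0,"dz":0,"wx":0,"wy":0,"wz":0.13},{"hand":0,"dx":0,"dy":0,"dz":0,"wx":0,"wy":0,"wz":0}]'; python3 look.py w6
```

```text
time_s: 12.95
position: [0.6372, 0.0819, 0.1696]
tcp_rot: [[0.037, 0.999, -0.003], [0.999, -0.037, 0.0], [-0.0, -0.003, -1.0]]
force: [-0.4, 0.1, 1.4]
opening: 0.502
time_s: 13.85
position: [0.6367, 0.0818, 0.1697]
tcp_rot: [[-0.952, 0.307, -0.003], [0.307, 0.952, 0.0], [0.003, -0.001, -1.0]]
force: [0.2, 0.1, -0.3]
opening: 0.502
time_s: 14.25
position: [0.6368, 0.0818, 0.1699]
tcp_rot: [[-0.995, -0.1, -0.003], [-0.1, 0.995, 0.0], [0.003, 0.0, -1.0]]
force: [-0.9, -0.5, 0.0]
opening: 0.5
14.25 [0.63683456 0.08183295 0.16985566] [ -2.6  35.   82.2   0.   63.  -98.4]
```

View pics/w6.png

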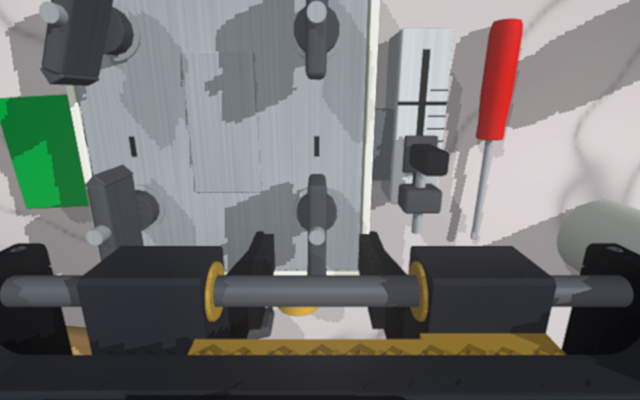

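```bash
python3 -m handwheel '[{"hand":0,"dx":0.4,"dy":0,"dz":-1.6,"wx":0,"wy":0,"wz":0},{"hand":0,"dx":0,"dy":0,"dz":-2.5,"wx":0,"wy":0,"wz":0},{"hand":0,"dx":0,"dy":0,"dz":-2.5,"wx":0,"wy":0,"wz":0},{"hand":0,"dx":0,"dy":0,"dz":0,"wx":0,"wy":0,"wz":0},{"hand":-1,"dx":0,"dy":0,"dz":0,"wx":0,"wy":0,"wz":0},{"hand":-1,"dx":0,"dy":0,"dz":0,"wx":0,"wy":0,"wz":0},{"hand":-1,"dx":0,"dy":0,"dz":0,"wx":0,"wy":0,"wz":0},{"hand":-1,"dx":0,"dy":0,"dz":0,"wx":0,"wy":0,"wz":0},{"hand":-1,"dx":0,"dy":0,"dz":0,"wx":0,"wy":0,"wz":0}]'
```

```text
time_s: 15.2
position: [0.6423, 0.0824, 0.1066]
tcp_rot: [[-0.995, -0.099, 0.002], [-0.099, 0.995, 0.001], [-0.002, 0.001, -1.0]]
force: [-0.4, 8.7, 3.4]
opening: 0.137
```

```bash
python3 -m handwheel '[{"hand":-1,"dx":-0.05,"dy":0.06,"dz":-0.03,"wx":0,"wy":0,"wz":-0.143},{"hand":-1,"dx":0,"dy":0,"dz":-0.03,"wx":0,"wy":0,"wz":-0.143},{"hand":-1,"dx":0,"dy":0,"dz":-0.03,"wx":0,"wy":0,"wz":-0.143},{"hand":-1,"dx":0,"dy":0,"dz":-0.02,"wx":0,"wy":0,"wz":-0.143},{"hand":-1,"dx":0,"dy":0,"dz":-0.02,"wx":0,"wy":0,"wz":-0.143},{"hand":-1,"dx":0,"dy":0,"dz":-0.02,"wx":0,"wy":0,"wz":-0.143},{"hand":-1,"dx":0,"dy":0,"dz":-0.02,"wx":0,"wy":0,"wz":-0.143},{"hand":-1,"dx":0,"dy":0,"dz":-0.02,"wx":0,"wy":0,"wz":-0.143},{"hand":-1,"dx":0,"dy":0,"dz":-0.02,"wx":0,"wy":0,"wz":-0.143},{"hand":-1,"dx":0,"dy":0,"dz":-0.02,"wx":0,"wy":0,"wz":-0.143}]'
python3 -m handwheel '[{"hand":-1,"dx":0,"dy":0,"dz":-0.02,"wx":0,"wy":0,"wz":-0.143},{"hand":-1,"dx":0,"dy":0,"dz":-0.02,"wx":0,"wy":0,"wz":-0.143},{"hand":-1,"dx":0,"dy":0,"dz":-0.02,"wx":0,"wy":0,"wz":-0.143},{"hand":-1,"dx":0,"dy":0,"dz":-0.02,"wx":0,"wy":0,"wz":-0.143},{"hand":-1,"dx":0,"dy":0,"dz":-0.02,"wx":0,"wy":0,"wz":-0.143},{"hand":-1,"dx":0,"dy":0,"dz":-0.02,"wx":0,"wy":0,"wz":-0.143},{"hand":-1,"dx":0,"dy":0,"dz":-0.02,"wx":0,"wy":0,"wz":-0.143},{"hand":-1,"dx":0,"dy":0,"dz":-0.02,"wx":0,"wy":0,"wz":-0.143},{"hand":-1,"dx":0,"dy":0,"dz":-0.02,"wx":0,"wy":0,"wz":-0.143},{"hand":-1,"dx":0,"dy":0,"dz":-0.02,"wx":0,"wy":0,"wz":-0.143}]'
python3 -m handwheel '[{"hand":-1,"dx":0,"dy":0,"dz":0,"wx":0,"wy":0,"wz":-0.143},{"hand":-1,"dx":0,"dy":0,"dz":0,"wx":0,"wy":0,"wz":-0.143},{"hand":-1,"dx":0,"dy":0,"dz":0,"wx":0,"wy":0,"wz":0}]'
```

```text
time_s: 16.2
position: [0.6423, 0.0828, 0.1052]
tcp_rot: [[-0.234, 0.972, 0.003], [0.972, 0.234, 0.0], [-0.001, 0.003, -1.0]]
force: [-0.9, 1.5, 6.0]
opening: 0.136
time_s: 17.2
position: [0.6426, 0.0827, 0.1038]
tcp_rot: [[0.93, 0.368, 0.004], [0.368, -0.93, 0.0], [0.003, 0.001, -1.0]]
force: [-0.9, 0.6, 8.4]
opening: 0.134
time_s: 17.5
position: [0.6426, 0.0827, 0.1036]
tcp_rot: [[0.996, 0.093, 0.004], [0.093, -0.996, 0.0], [0.004, 0.0, -1.0]]
force: [0.3, -0.3, 6.4]
opening: 0.134
```

```bash
python3 -m handwheel '[{"hand":0,"dx":0,"dy":0,"dz":0,"wx":0,"wy":0,"wz":0},{"hand":0,"dx":0,"dy":0,"dz":0,"wx":0,"wy":0,"wz":0},{"hand":0,"dx":0,"dy":0,"dz":0,"wx":0,"wy":0,"wz":0},{"hand":0,"dx":0,"dy":0,"dz":3,"wx":0,"wy":0,"wz":0},{"hand":0,"dx":0,"dy":0,"dz":4,"wx":0,"wy":0,"wz":0},{"hand":0,"dx":0,"dy":0,"dz":0,"wx":0,"wy":0,"wz":0}]';python3 look.py w7
```

```text
time_s: 18.1
position: [0.6453, 0.0823, 0.1768]
tcp_rot: [[0.995, 0.096, 0.011], [0.096, -0.995, -0.0], [0.011, 0.002, -1.0]]
force: [1.3, -0.4, 0.8]
opening: 0.488
18.1 [0.64532178 0.08232334 0.17678317] [-2.6 34.8 81.2  0.  63.3 82. ]
```

View pics/w7.png

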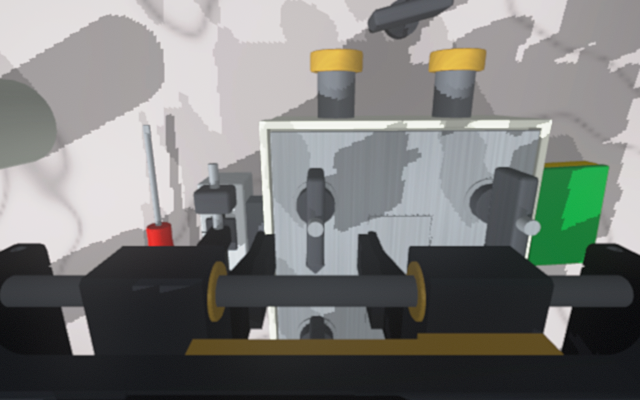

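```bash
python3 -m handwheel '[{"hand":0,"dx":-1.09,"dy":-1.48,"dz":0,"wx":0,"wy":0,"wz":0.139},{"hand":0,"dx":-1.09,"dy":-1.48,"dz":0,"wx":0,"wy":0,"wz":0.139},{"hand":0,"dx":-1.09,"dy":-1.48,"dz":0,"wx":0,"wy":0,"wz":0.139},{"hand":0,"dx":-1.09,"dy":-1.48,"dz":0,"wx":0,"wy":0,"wz":0.139},{"hand":0,"dx":-1.09,"dy":-1.48,"dz":0,"wx":0,"wy":0,"wz":0.139},{"hand":0,"dx":-1.09,"dy":-1.48,"dz":0,"wx":0,"wy":0,"wz":0.139},{"hand":0,"dx":-1.09,"dy":-1.48,"dz":0,"wx":0,"wy":0,"wz":0.139},{"hand":0,"dx":-1.09,"dy":-1.48,"dz":0,"wx":0,"wy":0,"wz":0.139},{"hand":0,"dx":-1.09,"dy":-1.48,"dz":0,"wx":0,"wy":0,"wz":0.139},{"hand":0,"dx":-1.09,"dy":-1.48,"dz":0,"wx":0,"wy":0,"wz":0.139}]'
python3 -m handwheel '[{"hand":0,"dx":0,"dy":0,"dz":0,"wx":0,"wy":0,"wz":0.139},{"hand":0,"dx":0,"dy":0,"dz":0,"wx":0,"wy":0,"wz":0.139},{"hand":0,"dx":0,"dy":0,"dz":0,"wx":0,"wy":0,"wz":0.139},{"hand":0,"dx":0,"dy":0,"dz":0,"wx":0,"wy":0,"wz":0.139},{"hand":0,"dx":0,"dy":0,"dz":0,"wx":0,"wy":0,"wz":0.139},{"hand":0,"dx":0,"dy":0,"dz":0,"wx":0,"wy":0,"wz":0.139},{"hand":0,"dx":0,"dy":0,"dz":0,"wx":0,"wy":0,"wz":0.139},{"hand":0,"dx":0,"dy":0,"dz":0,"wx":0,"wy":0,"wz":0.139},{"hand":0,"dx":0,"dy":0,"dz":0,"wx":0,"wy":0,"wz":0.139},{"hand":0,"dx":0,"dy":0,"dz":0,"wx":0,"wy":0,"wz":0.139}]'
python3 -m handwheel '[{"hand":0,"dx":0,"dy":0,"dz":0,"wx":0,"wy":0,"wz":0}]'; python3 look.py w8
```

```text
time_s: 19.15
position: [0.5307, -0.0658, 0.1699]
tcp_rot: [[0.079, 0.997, -0.003], [0.997, -0.079, 0.001], [0.001, -0.003, -1.0]]
force: [-0.1, 0.2, -0.5]
opening: 0.503
time_s: 20.15
position: [0.5312, -0.0652, 0.1699]
tcp_rot: [[-0.966, 0.257, -0.003], [0.257, 0.966, 0.001], [0.003, 0.0, -1.0]]
force: [-0.1, 0.2, 0.6]
opening: 0.5
time_s: 20.25
position: [0.5313, -0.0652, 0.17]
tcp_rot: [[-0.965, 0.263, -0.003], [0.263, 0.965, 0.001], [0.003, 0.0, -1.0]]
force: [-0.9, -0.0, -0.0]
opening: 0.497
20.25 [ 0.53129442 -0.06524425  0.17004522] [-19.   27.5  97.9   0.   54.7 -93.7]
```

View pics/w8.png

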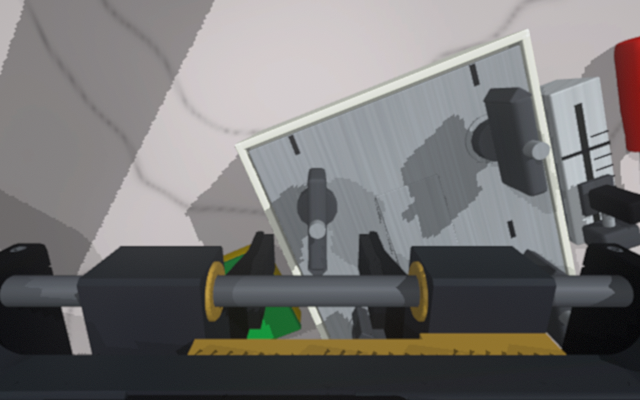

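```bash
python3 -m handwheel '[{"hand":0,"dx":0,"dy":-0.05,"dz":-1.6,"wx":0,"wy":0,"wz":0},{"hand":0,"dx":0,"dy":0,"dz":-2.5,"wx":0,"wy":0,"wz":0},{"hand":0,"dx":0,"dy":0,"dz":-2.5,"wx":0,"wy":0,"wz":0},{"hand":0,"dx":0,"dy":0,"dz":0,"wx":0,"wy":0,"wz":0},{"hand":-1,"dx":0,"dy":0,"dz":0,"wx":0,"wy":0,"wz":0},{"hand":-1,"dx":0,"dy":0,"dz":0,"wx":0,"wy":0,"wz":0},{"hand":-1,"dx":0,"dy":0,"dz":0,"wx":0,"wy":0,"wz":0},{"hand":-1,"dx":0,"dy":0,"dz":0,"wx":0,"wy":0,"wz":0},{"hand":-1,"dx":0,"dy":0,"dz":0,"wx":0,"wy":0,"wz":0}]'
```

```text
time_s: 21.2
position: [0.5329, -0.0656, 0.1061]
tcp_rot: [[-0.965, 0.264, 0.002], [0.264, 0.965, 0.001], [-0.002, 0.001, -1.0]]
force: [3.4, 10.8, 4.1]
opening: 0.134
```

Gripped; a=164.7°, turn −159.1° = 2.777 rad (20 × 0.139).

```bash
python3 -m handwheel '[{"hand":-1,"dx":0,"dy":0.06,"dz":-0.03,"wx":0,"wy":0,"wz":-0.139},{"hand":-1,"dx":0,"dy":0,"dz":-0.03,"wx":0,"wy":0,"wz":-0.139},{"hand":-1,"dx":0,"dy":0,"dz":-0.03,"wx":0,"wy":0,"wz":-0.139},{"hand":-1,"dx":0,"dy":0,"dz":-0.02,"wx":0,"wy":0,"wz":-0.139},{"hand":-1,"dx":0,"dy":0,"dz":-0.02,"wx":0,"wy":0,"wz":-0.139},{"hand":-1,"dx":0,"dy":0,"dz":-0.02,"wx":0,"wy":0,"wz":-0.139},{"hand":-1,"dx":0,"dy":0,"dz":-0.02,"wx":0,"wy":0,"wz":-0.139},{"hand":-1,"dx":0,"dy":0,"dz":-0.02,"wx":0,"wy":0,"wz":-0.139},{"hand":-1,"dx":0,"dy":0,"dz":-0.02,"wx":0,"wy":0,"wz":-0.139},{"hand":-1,"dx":0,"dy":0,"dz":-0.02,"wx":0,"wy":0,"wz":-0.139}]'
python3 -m handwheel '[{"hand":-1,"dx":0,"dy":0,"dz":-0.02,"wx":0,"wy":0,"wz":-0.139},{"hand":-1,"dx":0,"dy":0,"dz":-0.02,"wx":0,"wy":0,"wz":-0.139},{"hand":-1,"dx":0,"dy":0,"dz":-0.02,"wx":0,"wy":0,"wz":-0.139},{"hand":-1,"dx":0,"dy":0,"dz":-0.02,"wx":0,"wy":0,"wz":-0.139},{"hand":-1,"dx":0,"dy":0,"dz":-0.02,"wx":0,"wy":0,"wz":-0.139},{"hand":-1,"dx":0,"dy":0,"dz":-0.02,"wx":0,"wy":0,"wz":-0.139},{"hand":-1,"dx":0,"dy":0,"dz":-0.02,"wx":0,"wy":0,"wz":-0.139},{"hand":-1,"dx":0,"dy":0,"dz":-0.02,"wx":0,"wy":0,"wz":-0.139},{"hand":-1,"dx":0,"dy":0,"dz":0,"wx":0,"wy":0,"wz":-0.139},{"hand":-1,"dx":0,"dy":0,"dz":0,"wx":0,"wy":0,"wz":-0.139}]'
python3 -m handwheel '[{"hand":-1,"dx":0,"dy":0,"dz":0,"wx":0,"wy":0,"wz":0}]'
```

```text
time_s: 22.2
position: [0.5328, -0.0654, 0.1047]
tcp_rot: [[0.09, 0.996, 0.002], [0.996, -0.09, -0.001], [-0.0, 0.002, -1.0]]
force: [-1.3, 0.5, 8.9]
opening: 0.138
time_s: 23.2
position: [0.5327, -0.0652, 0.1034]
tcp_rot: [[0.996, 0.091, 0.002], [0.091, -0.996, -0.0], [0.002, 0.0, -1.0]]
force: [-1.9, 1.4, 10.9]
opening: 0.136
time_s: 23.3
position: [0.5327, -0.0652, 0.1034]
tcp_rot: [[0.996, 0.093, 0.002], [0.093, -0.996, -0.0], [0.002, 0.0, -1.0]]
force: [-1.8, 1.6, 11.8]
opening: 0.136
```

```bash
python3 -m handwheel '[{"hand":0,"dx":0,"dy":0,"dz":0,"wx":0,"wy":0,"wz":0},{"hand":0,"dx":0,"dy":0,"dz":0,"wx":0,"wy":0,"wz":0},{"hand":0,"dx":0,"dy":0,"dz":0,"wx":0,"wy":0,"wz":0},{"hand":0,"dx":0,"dy":0,"dz":3,"wx":0,"wy":0,"wz":0},{"hand":0,"dx":0,"dy":1,"dz":4.5,"wx":0,"wy":0,"wz":0},{"hand":0,"dx":0,"dy":2,"dz":4.5,"wx":0,"wy":0,"wz":0},{"hand":0,"dx":0,"dy":2,"dz":4.5,"wx":0,"wy":0,"wz":0},{"hand":0,"dx":0,"dy":2,"dz":4.5,"wx":0,"wy":0,"wz":0},{"hand":0,"dx":0,"dy":0,"dz":4,"wx":0,"wy":0,"wz":0},{"hand":0,"dx":0,"dy":0,"dz":0,"wx":0,"wy":0,"wz":0}]';python3 look.py w9; python3 nuts.py w9
```

```text
time_s: 24.3
position: [0.5356, 0.0047, 0.3578]
tcp_rot: [[0.995, 0.097, 0.013], [0.097, -0.995, -0.003], [0.013, 0.004, -1.0]]
force: [1.0, -1.0, -0.3]
opening: 0.502
24.3 [0.53561842 0.00465005 0.3577594 ] [-11.5  15.1  84.6   0.   79.5  73. ]
FL 806 ang 5.1 len 0.0665 wid 0.0125 rectc [638.3  80.9] lo [0.6053 0.077 ] hi [0.6715 0.0829] zmax 0.1386
FR 808 ang 5.7 len 0.0666 wid 0.0125 rectc [651.6 -54.2] lo [ 0.6183 -0.0565] hi [ 0.6846 -0.0498] zmax 0.1389
NL 627 ang 4.8 len 0.0678 wid 0.0127 rectc [515.1  68.3] lo [0.4814 0.0646] hi [0.5489 0.0702] zmax 0.1389
NR 627 ang 5.4 len 0.0673 wid 0.0124 rectc [529.1 -66.7] lo [ 0.4955 -0.0689] hi [ 0.5625 -0.0625] zmax 0.1389
cover ((586.2757568359375, 7.1915435791015625), (250.76913452148438, 220.4033203125), 5.9361252784729)
tab 251 ((595.3917846679688, 160.6826629638672), (17.357637405395508, 18.002025604248047), 5.344198226928711) 0.09927675758712916
```

View pics/w9.png

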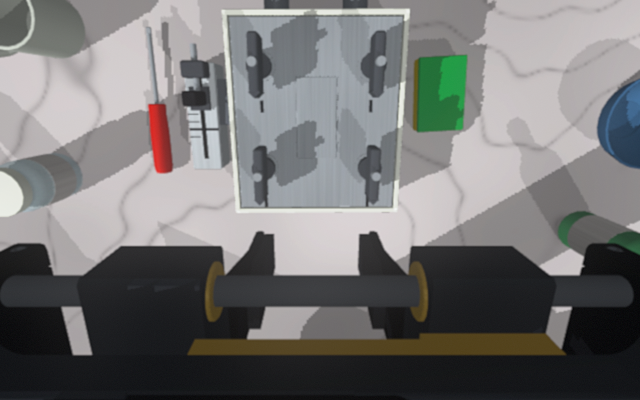

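```bash
python3 - <<'E'
from h import *
c0=np.array([.5866,.0080]);th=np.radians(5.7);R=np.array([[np.cos(th),-np.sin(th)],[np.sin(th),np.cos(th)]])
for n in ['w5','w9','w1b']:
    z=np.load(f'pics/{n}.npz');W=z['W'].reshape(-1,3)[z['d'].ravel()>0]
    L=(W[:,:2]-c0)@R*1000;h=W[:,2]*1000
    print(n)
    m=abs(L[:,1]-153)<6
    print([(x,int(h[m&(abs(L[:,0]-x)<2.5)].max())) if (m&(abs(L[:,0]-x)<2.5)).any() else (x,None) for x in range(-70,95,5)])
    m=(h>92)&(h<104)&(abs(L[:,1]-152)<20)&(abs(L[:,0])<70)
    if m.any(): print(m.sum(),L[m].mean(0),L[m].min(0),L[m].max(0))
z=np.load('pics/w5.npz');W=z['W']
for u,v in [(195,139),(213,140),(232,140),(199,90)]: print(u,v,((W[v,u,:2]-c0)@R*1000).round(1),W[v,u,2])
p=cv2.imread('pics/w5.png')[0:230,100:300];cv2.imwrite('pics/w5z.png',cv2.resize(p,None,fx=2.6,fy=2.6,interpolation=cv2.INTER_CUBIC))
E
```

```text
w5
[(-70, 51), (-65, 51), (-60, 51), (-55, 254), (-50, 256), (-45, 257), (-40, 264), (-35, 263), (-30, 252), (-25, 52), (-20, 259), (-15, 51), (-10, 51), (-5, 51), (0, 51), (5, 51), (10, 59), (15, 98), (20, 99), (25, 99), (30, 99), (35, 97), (40, 68), (45, 68), (50, 77), (55, 77), (60, 77), (65, 77), (70, 76), (75, 68), (80, 68), (85, 68), (90, 1)]
739 [ 24.57309299 150.46202772] [ 15.6367186  142.09721295] [ 33.35723422 160.51182565]
w9
[(-70, 51), (-65, 51), (-60, 52), (-55, 52), (-50, 51), (-45, 52), (-40, 51), (-35, 52), (-30, 53), (-25, 51), (-20, 51), (-15, 52), (-10, 51), (-5, 52), (0, 51), (5, 51), (10, 60), (15, 98), (20, 98), (25, 99), (30, 98), (35, 97), (40, 68), (45, 68), (50, 76), (55, 77), (60, 77), (65, 77), (70, 75), (75, 68), (80, 68), (85, 67), (90, 67)]
241 [ 24.07632433 150.15670889] [ 15.24251914 142.0424779 ] [ 32.54821715 160.06604417]
w1b
[(-70, 50), (-65, 52), (-60, 51), (-55, 52), (-50, 51), (-45, 52), (-40, 51), (-35, 52), (-30, 52), (-25, 52), (-20, 52), (-15, 52), (-10, 51), (-5, 52), (0, 51), (5, 52), (10, 59), (15, 97), (20, 99), (25, 99), (30, 98), (35, 98), (40, 68), (45, 67), (50, 76), (55, 77), (60, 77), (65, 77), (70, 77), (75, 68), (80, 68), (85, 68), (90, 66)]
253 [ 24.63126944 151.27270358] [ 15.97478185 142.87282196] [ 33.91918645 160.97320239]
195 139 [-14.4 167. ] 0.05150154195483358
213 140 [-15.7 152.9] 0.049098448201234594
232 140 [-15.7 136.5] 0.050562300959231754
199 90 [ 23.5 144.4] 0.09828699056098991
```

View pics/w5z.png

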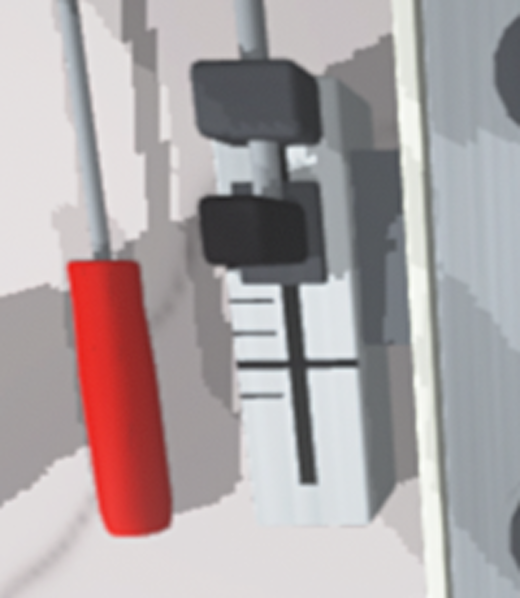

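```bash
python3 -m handwheel '[{"hand":-0.3,"dx":1.6,"dy":3.9,"dz":-2,"wx":0,"wy":0,"wz":0},{"hand":-0.3,"dx":1.6,"dy":3.9,"dz":-2,"wx":0,"wy":0,"wz":0},{"hand":-0.3,"dx":1.6,"dy":3.9,"dz":-2,"wx":0,"wy":0,"wz":0},{"hand":-0.3,"dx":1.6,"dy":3.9,"dz":-2,"wx":0,"wy":0,"wz":0},{"hand":-0.3,"dx":0,"dy":0,"dz":-4.5,"wx":0,"wy":0,"wz":0},{"hand":-0.3,"dx":0,"dy":0,"dz":-4.5,"wx":0,"wy":0,"wz":0},{"hand":-0.3,"dx":0,"dy":0,"dz":-4,"wx":0,"wy":0,"wz":0},{"hand":-0.3,"dx":0,"dy":0,"dz":0,"wx":0,"wy":0,"wz":0},{"hand":-0.3,"dx":0,"dy":0,"dz":0,"wx":0,"wy":0,"wz":0}]';python3 look.py w10
```

```text
time_s: 25.25
position: [0.5954, 0.1602, 0.14]
tcp_rot: [[0.995, 0.095, -0.004], [0.095, -0.995, -0.0], [-0.004, -0.0, -1.0]]
force: [0.4, -0.7, 1.7]
opening: 0.344
25.25 [0.59535662 0.1601527  0.13997737] [ 4.7 35.4 87.5  0.  57.4 89.2]
```

View pics/w10.png

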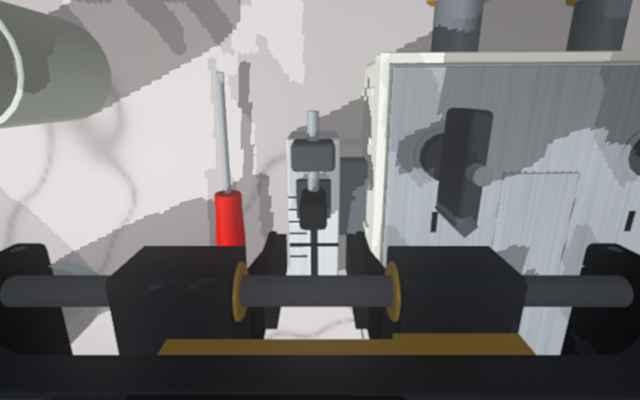

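```bash
python3 -m handwheel '[{"hand":-0.3,"dx":0,"dy":0.05,"dz":-2.5,"wx":0,"wy":0,"wz":0},{"hand":-0.3,"dx":0,"dy":0,"dz":-2,"wx":0,"wy":0,"wz":0},{"hand":-0.3,"dx":0,"dy":0,"dz":-1.5,"wx":0,"wy":0,"wz":0},{"hand":-0.3,"dx":0,"dy":0,"dz":-0.6,"wx":0,"wy":0,"wz":0},{"hand":-0.3,"dx":0,"dy":0,"dz":0,"wx":0,"wy":0,"wz":0},{"hand":-0.3,"dx":0,"dy":0,"dz":0,"wx":0,"wy":0,"wz":0}]'
```

```text
time_s: 25.9
position: [0.5973, 0.1611, 0.0766]
tcp_rot: [[0.995, 0.096, 0.002], [0.096, -0.995, 0.0], [0.002, -0.0, -1.0]]
force: [0.6, 0.8, 0.1]
opening: 0.351
```

```bash
python3 -m handwheel '[{"hand":-0.3,"dx":0,"dy":0,"dz":-0.3,"wx":0,"wy":0,"wz":0},{"hand":-1,"dx":0,"dy":0,"dz":0,"wx":0,"wy":0,"wz":0},{"hand":-1,"dx":0,"dy":0,"dz":0,"wx":0,"wy":0,"wz":0},{"hand":-1,"dx":0,"dy":0,"dz":0,"wx":0,"wy":0,"wz":0},{"hand":-1,"dx":0,"dy":0,"dz":0,"wx":0,"wy":0,"wz":0}]'
```

```text
time_s: 26.4
position: [0.5964, 0.1623, 0.0728]
tcp_rot: [[0.995, 0.095, 0.0], [0.095, -0.995, 0.002], [0.001, -0.002, -1.0]]
force: [-0.2, 5.2, 1.7]
opening: 0.202
```

```bash
python3 -m handwheel '[{"hand":-1,"dx":-0.5,"dy":-0.05,"dz":0,"wx":0,"wy":0,"wz":0},{"hand":-1,"dx":-0.5,"dy":-0.05,"dz":0,"wx":0,"wy":0,"wz":0},{"hand":-1,"dx":-0.5,"dy":-0.05,"dz":0,"wx":0,"wy":0,"wz":0},{"hand":-1,"dx":-0.5,"dy":-0.05,"dz":0,"wx":0,"wy":0,"wz":0},{"hand":-1,"dx":-0.5,"dy":-0.05,"dz":0,"wx":0,"wy":0,"wz":0},{"hand":-1,"dx":-0.5,"dy":-0.05,"dz":0,"wx":0,"wy":0,"wz":0},{"hand":-1,"dx":-0.5,"dy":-0.05,"dz":0,"wx":0,"wy":0,"wz":0},{"hand":-1,"dx":-0.4,"dy":-0.04,"dz":0,"wx":0,"wy":0,"wz":0},{"hand":-1,"dx":0,"dy":0,"dz":0,"wx":0,"wy":0,"wz":0},{"hand":-1,"dx":0,"dy":0,"dz":0,"wx":0,"wy":0,"wz":0}]'; python3 look.py w11; python3 - <<'E'
from rig import vision
import cv2
p,d=vision.capture('side');cv2.imwrite('pics/s11.png',cv2.resize(p[180:300,210:370,::-1],None,fx=4,fy=4))
E
```

```text
time_s: 27.4
position: [0.5615, 0.1587, 0.0728]
tcp_rot: [[0.995, 0.095, 0.009], [0.095, -0.995, 0.003], [0.009, -0.002, -1.0]]
force: [6.6, 6.7, -5.6]
opening: 0.205
27.4 [0.56152463 0.1587035  0.07278604] [ 4.8 38.7 95.4  0.2 45.4 89.2]
```

View pics/w11.png

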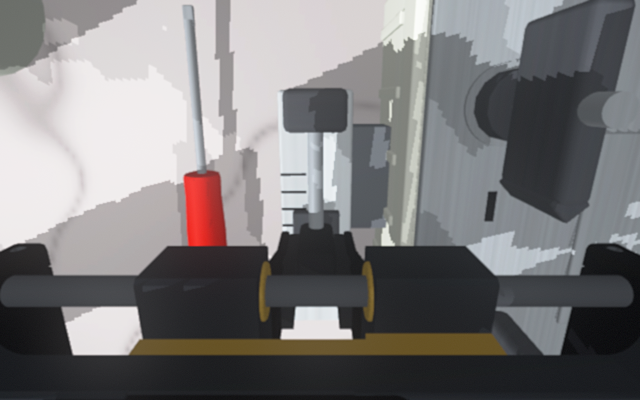

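View pics/s11.png

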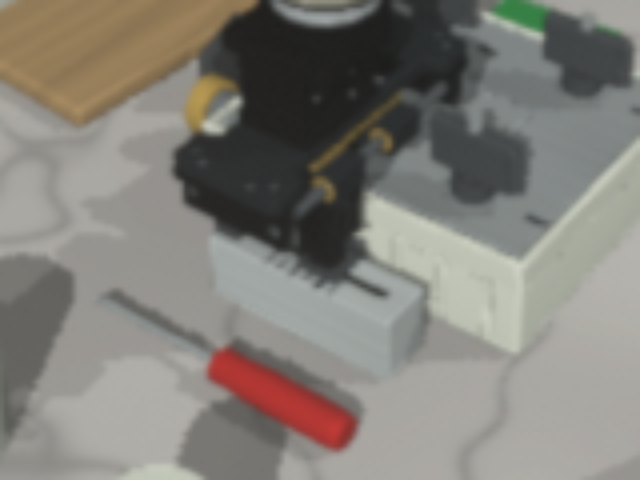

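```bash
python3 -m handwheel '[{"hand":-1,"dx":-0.3,"dy":-0.03,"dz":0,"wx":0,"wy":0,"wz":0},{"hand":-1,"dx":-0.2,"dy":-0.02,"dz":0,"wx":0,"wy":0,"wz":0},{"hand":-1,"dx":0,"dy":0,"dz":0,"wx":0,"wy":0,"wz":0}]'; python3 look.py w12; python3 - <<'E'
from h import *
c0=np.array([.5866,.0080]);th=np.radians(5.7);R=np.array([[np.cos(th),-np.sin(th)],[np.sin(th),np.cos(th)]])
for n in ['w11','w12']:
    z=np.load(f'pics/{n}.npz');W=z['W'].reshape(-1,3)[z['d'].ravel()>0]
    L=(W[:,:2]-c0)@R*1000;h=W[:,2]*1000
    m=(h>55)&(h<63)&(abs(L[:,1]-152)<14)&(abs(L[:,0])<45)
    print(n,m.sum(),np.percentile(L[m,0],[1,50,90,99]) if m.any() else '')
for n in ['w10','w9']:
    z=np.load(f'pics/{n}.npz');W=z['W'].reshape(-1,3)[z['d'].ravel()>0]
    L=(W[:,:2]-c0)@R*1000;h=W[:,2]*1000
    m=(h>55)&(h<63)&(abs(L[:,1]-152)<14)&(abs(L[:,0])<47)
    print(n,m.sum(),np.percentile(L[m,0],[1,50,90,99]) if m.any() else '')
E
```

```text
time_s: 27.8
position: [0.557, 0.1582, 0.0728]
tcp_rot: [[0.995, 0.095, 0.01], [0.095, -0.995, 0.003], [0.011, -0.002, -1.0]]
force: [7.3, 7.9, -7.0]
opening: 0.205
27.8 [0.55700774 0.15822855 0.07279931] [ 4.7 38.5 96.1  0.2 44.8 89.2]
w11 612 [-7.05573424  0.42534803  4.58101584 27.60017498]
w12 608 [-1.17058953e+01 -4.32120966e+00  4.21365544e-03  5.29660782e-01]
w10 479 [10.5747733  33.1643213  38.53948685 39.67546437]
w9 230 [ 9.3648107  20.73556075 36.91648901 38.21301901]
```

View pics/w12.png

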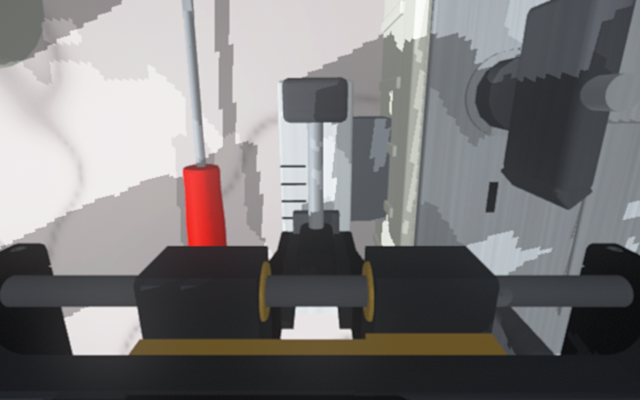

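```bash
python3 -m handwheel '[{"hand":-1,"dx":0,"dy":0,"dz":0,"wx":0,"wy":0,"wz":0},{"hand":-1,"dx":0,"dy":0,"dz":0,"wx":0,"wy":0,"wz":0},{"hand":-1,"dx":0,"dy":0,"dz":0,"wx":0,"wy":0,"wz":0},{"hand":-1,"dx":0,"dy":0,"dz":0,"wx":0,"wy":0,"wz":0},{"hand":-1,"dx":0,"dy":0,"dz":0,"wx":0,"wy":0,"wz":0},{"hand":-1,"dx":0,"dy":0,"dz":0,"wx":0,"wy":0,"wz":0},{"hand":-1,"dx":0,"dy":0,"dz":0,"wx":0,"wy":0,"wz":0},{"hand":-1,"dx":0,"dy":0,"dz":0,"wx":0,"wy":0,"wz":0},{"hand":-1,"dx":0,"dy":0,"dz":0,"wx":0,"wy":0,"wz":0},{"hand":-1,"dx":0,"dy":0,"dz":0,"wx":0,"wy":0,"wz":0}]'
python3 -m handwheel '[{"hand":-1,"dx":0.5,"dy":0.05,"dz":0,"wx":0,"wy":0,"wz":0},{"hand":-1,"dx":0.5,"dy":0.05,"dz":0,"wx":0,"wy":0,"wz":0},{"hand":-1,"dx":0.5,"dy":0.05,"dz":0,"wx":0,"wy":0,"wz":0},{"hand":-1,"dx":0.5,"dy":0.05,"dz":0,"wx":0,"wy":0,"wz":0},{"hand":-1,"dx":0.5,"dy":0.05,"dz":0,"wx":0,"wy":0,"wz":0},{"hand":-1,"dx":0.5,"dy":0.05,"dz":0,"wx":0,"wy":0,"wz":0},{"hand":-1,"dx":0.5,"dy":0.05,"dz":0,"wx":0,"wy":0,"wz":0},{"hand":-1,"dx":0.5,"dy":0.05,"dz":0,"wx":0,"wy":0,"wz":0},{"hand":-1,"dx":0.1,"dy":0.01,"dz":0,"wx":0,"wy":0,"wz":0},{"hand":-1,"dx":0,"dy":0,"dz":0,"wx":0,"wy":0,"wz":0}]'
```

```text
time_s: 28.85
position: [0.5571, 0.1583, 0.0728]
tcp_rot: [[0.995, 0.095, 0.01], [0.095, -0.995, 0.003], [0.01, -0.002, -1.0]]
force: [6.9, 7.0, -5.6]
opening: 0.204
time_s: 29.85
position: [0.5952, 0.1622, 0.0728]
tcp_rot: [[0.995, 0.095, 0.004], [0.095, -0.995, 0.002], [0.004, -0.002, -1.0]]
force: [2.2, 5.2, -1.5]
opening: 0.202
```

Release gently, then rise and check.

```bash
python3 -m handwheel '[{"hand":-0.3,"dx":0,"dy":0,"dz":0,"wx":0,"wy":0,"wz":0},{"hand":-0.3,"dx":0,"dy":0,"dz":0,"wx":0,"wy":0,"wz":0},{"hand":-0.3,"dx":0,"dy":0,"dz":0,"wx":0,"wy":0,"wz":0},{"hand":-0.3,"dx":0,"dy":0,"dz":1.5,"wx":0,"wy":0,"wz":0},{"hand":-0.3,"dx":0,"dy":0,"dz":3,"wx":0,"wy":0,"wz":0},{"hand":-0.3,"dx":0,"dy":0,"dz":4.5,"wx":0,"wy":0,"wz":0},{"hand":-0.3,"dx":-1,"dy":-2,"dz":4.3,"wx":0,"wy":0,"wz":0},{"hand":-0.3,"dx":-1,"dy":-2,"dz":4.3,"wx":0,"wy":0,"wz":0},{"hand":-0.3,"dx":-1,"dy":-2,"dz":4.3,"wx":0,"wy":0,"wz":0},{"hand":-0.3,"dx":-1,"dy":-2,"dz":4.3,"wx":0,"wy":0,"wz":0}]'
python3 -m handwheel '[{"hand":-0.3,"dx":-1,"dy":-3,"dz":2,"wx":0,"wy":0,"wz":0},{"hand":-0.3,"dx":-1,"dy":-3,"dz":0,"wx":0,"wy":0,"wz":0},{"hand":-0.3,"dx":0,"dy":0,"dz":0,"wx":0,"wy":0,"wz":0},{"hand":-0.3,"dx":0,"dy":0,"dz":0,"wx":0,"wy":0,"wz":0}]';python3 look.py w13; python3 nuts.py w13; python3 - <<'E'
from h import *
c0=np.array([.5866,.0080]);th=np.radians(5.7);R=np.array([[np.cos(th),-np.sin(th)],[np.sin(th),np.cos(th)]])
for n in ['w1b','w13']:
    z=np.load(f'pics/{n}.npz');W=z['W'].reshape(-1,3)[z['d'].ravel()>0]
    L=(W[:,:2]-c0)@R;h=W[:,2]
    m=(h>.07)&(h<.09)&(abs(L[:,0])<.112)&(abs(L[:,1])<.098)
    A=np.c_[L[m],np.ones(m.sum())];k=np.linalg.lstsq(A,h[m],rcond=None)[0]
    r=(h>.07)&(h<.09)&((abs(L[:,0])>.120)|(abs(L[:,1])>.105))&(abs(L[:,0])<.126)&(abs(L[:,1])<.112)
    print(n,'cover tilt,z',k,'rim',np.median(h[r]))
E
```

```text
time_s: 30.85
position: [0.5522, 0.0798, 0.3374]
tcp_rot: [[0.995, 0.096, 0.001], [0.096, -0.995, -0.001], [0.001, 0.001, -1.0]]
force: [1.6, -0.2, -0.0]
opening: 0.349
time_s: 31.25
position: [0.5328, 0.0203, 0.3553]
tcp_rot: [[0.996, 0.094, 0.001], [0.094, -0.996, 0.0], [0.001, -0.0, -1.0]]
force: [0.0, -0.6, -0.4]
opening: 0.35
31.25 [0.5328468  0.02032549 0.35533477] [-9.8 15.3 84.7  0.  79.9 74.8]
FL 804 ang 5.1 len 0.068 wid 0.0127 rectc [638.4  80.7] lo [0.6046 0.0772] hi [0.6723 0.0833] zmax 0.1388
FR 858 ang 6.0 len 0.0677 wid 0.0127 rectc [652.  -54.1] lo [ 0.6182 -0.0564] hi [ 0.6855 -0.0494] zmax 0.1386
NL 604 ang 4.8 len 0.0673 wid 0.0124 rectc [515.   68.4] lo [0.4815 0.0647] hi [0.5486 0.0704] zmax 0.1389
NR 668 ang 5.3 len 0.067 wid 0.0132 rectc [529.  -66.8] lo [ 0.4955 -0.0686] hi [ 0.5622 -0.0624] zmax 0.1387
cover ((586.0584106445312, 7.225669860839844), (250.5316925048828, 220.41384887695312), 5.8459320068359375)
tab 250 ((596.0877075195312, 160.47146606445312), (17.173969268798828, 17.5834903717041), 5.062008857727051) 0.09911660920297206
w1b cover tilt,z [-0.00118881 -0.00027229  0.08071231] rim 0.07777026677589546
w13 cover tilt,z [-0.00210643 -0.00024735  0.07879867] rim 0.07780135061448185
```

View pics/w13.png

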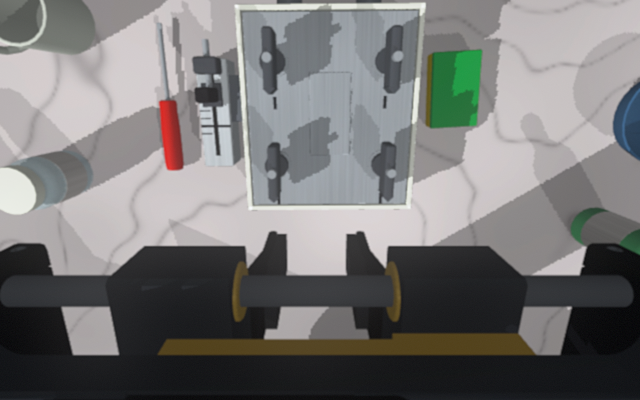

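```bash
python3 -c "
from rig import hand_in;print(hand_in())"
```

```text
the job is handed in; nothing more can be done
None
```

The four wing nuts are tightened to their lines and the leak tester has been pulled and returned home. I handed the job in at about 31 s of the 72 s allowed; it gives no verdict.

- **Nuts:** I tightened them crosswise: far right, near left, far left, near right, each finished before the next. In the last picture the wings lie at 4.8 to 6.0°, against about 5.7° for the housing, so all are within about 1° of their lines.
- **Leak tester:** I drew the slide out to about 39–40 mm, held it there for about 1.1 s, guided it back and let go. Afterwards the tab was about 1 mm from where it started.
- **Cover:** It is level, tilted about 0.002 rad. Its fitted top is about 1 mm above the rim, inside the 2.5 mm limit. That fit may include some of the nut hubs, so the true gap could be smaller.
- **Other things on the counter:** I made no contact with them and they look undisturbed in the last picture. I did not measure their positions.

None of the checks failed. The only disagreement was a constant 2 mm or so: the camera put the tab's top at 99 mm where the description says 97 mm.

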